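Trip the polisher's supply, sort the punches by length, restore the supply

TASK

The polisher must be dead while the engraver's bench round it is cleared: flip open the flap on the grey supply box and press the blue test button under it so that the red lever drops, and only then pick up any steel punch. Lay every punch on the bench flat and lengthwise, side by side, in the wooden tray made for its length (short, middle or long). Then lift the lever back up until it rests past upright and shut the flap, leaving everything else where it is.

Things in the scene. Friction and masses are not known exactly. Their poses are not given: they have to be found in the camera images.
- lever (a joint): red lever on the supply box, hinge angle in rad: 0 = up, leaning 0.21 rad past upright towards the box's back (its +x); 1.43 = dropped, leaning 1.22 rad forward over the box's front (tilt to the back = 0.21 - joint). Over-centre by its own weight (0.12 kg), no latch: below 0.2 it falls back to 0, above 0.22 to 1.43. About 0.1 Nm lifts it
- lever_hinge (a point): the lever's hinge line: runs along the supply box's y axis, 98 mm above the bench
- lever_knob (a point): centre of the lever's red cross-bar grip, 75 mm from the hinge on an 11 mm stem: a round bar, diameter 22 mm, 36 mm long along the box's y axis, so fingers from above can grip it over its two ends and it turns between them. 171 mm above the bench with the lever up; about 124 mm up and 45 mm in front of the box's face when dropped
- test (a joint): travel of the blue test button in m: 0 = out, 0.009 = fully pressed (straight down, spring, 4 N plus about 1.5 N for the lever). Pressing past about 0.0045 with the lever up throws the lever, which drops; the button springs back when let go
- test_top (a point): centre of the top face of the blue button (diameter 30 mm, in a yellow collar, 115 mm above the bench when out), under the flap; 100 mm to the side of the lever's plane
- guard (a joint): yellow-edged clear flap over the test button, hinge angle in rad: 0 = shut, level over the button; 2.0 = open, standing 0.43 rad past upright, leaning over the box's front. 0.05 kg, no spring: it falls open beyond 1.6 and falls shut below 1.55
- guard_hinge (a point): middle of the flap's hinge line, which runs along the box's y axis near its front, 123 mm above the bench
- guard_bar (a point): centre of the yellow grip bar at the flap's free edge, 95 mm from the hinge (bar at hinge + 95 mm x (cos joint towards the box's back (its +x), sin joint up)): round, diameter 14 mm, 36 mm long along the box's y axis, on a 20 mm wide neck; fingers from above can grip it over its two ends. Flap itself 50 mm wide, 3 mm thick. Bar 33 mm above the box's top when shut
- supply: grey bench supply box feeding the polisher, fixed, 120 (x) x 180 (y) x 90 mm high; origin at the centre of its underside; front (two round white sockets) faces its own -x. On its top, in its own axes: lever hinge at x -35, y +50 mm; blue test button at x -10, y -50 mm; flap hinge at x -55, y -50 mm
- tray_short: low dark-wood tray, fixed, the row for the short (80 mm) punches: inside 104 (x) x 84 (y) mm, outside 114 x 94 mm, floor 4 mm thick, walls 5 mm thick with tops 11 mm above the bench; origin at the centre of its underside, x lengthwise; room for two punches side by side, at about y +22 and -22 mm. The three trays differ only in length, in any order
- short_1: short steel punch: square bar 18 x 18 mm, 80 mm long along its x, the last 14 mm at +x flattened to 9 mm, brass band near the other end; origin at its middle (9 mm above what it lies on); about 0.16 kg; may be absent. Lies on any of its four sides
- short_2: short steel punch: square bar 18 x 18 mm, 80 mm long along its x, the last 14 mm at +x flattened to 9 mm, brass band near the other end; origin at its middle (9 mm above what it lies on); about 0.16 kg; may be absent. Lies on any of its four sides
- tray_middle: low dark-wood tray, fixed, the row for the middle (115 mm) punches: inside 139 (x) x 84 (y) mm, outside 149 x 94 mm, floor 4 mm thick, walls 5 mm thick with tops 11 mm above the bench; origin at the centre of its underside, x lengthwise; room for two punches side by side, at about y +22 and -22 mm. The three trays differ only in length, in any order
- middle_1: middle steel punch: square bar 18 x 18 mm, 115 mm long along its x, the last 14 mm at +x flattened to 9 mm, brass band near the other end; origin at its middle (9 mm above what it lies on); about 0.22 kg; may be absent. Lies on any of its four sides
- middle_2: middle steel punch: square bar 18 x 18 mm, 115 mm long along its x, the last 14 mm at +x flattened to 9 mm, brass band near the other end; origin at its middle (9 mm above what it lies on); about 0.22 kg; may be absent. Lies on any of its four sides
- tray_long: low dark-wood tray, fixed, the row for the long (150 mm) punches: inside 174 (x) x 84 (y) mm, outside 184 x 94 mm, floor 4 mm thick, walls 5 mm thick with tops 11 mm above the bench; origin at the centre of its underside, x lengthwise; room for two punches side by side, at about y +22 and -22 mm. The three trays differ only in length, in any order
- long_1: long steel punch: square bar 18 x 18 mm, 150 mm long along its x, the last 14 mm at +x flattened to 9 mm, brass band near the other end; origin at its middle (9 mm above what it lies on); about 0.29 kg; may be absent. Lies on any of its four sides
- long_2: long steel punch: square bar 18 x 18 mm, 150 mm long along its x, the last 14 mm at +x flattened to 9 mm, brass band near the other end; origin at its middle (9 mm above what it lies on); about 0.29 kg; may be absent. Lies on any of its four sides
- jar: bystander: small amber jar with green cap, diameter 38, 55 mm high, loose; origin at its underside
- bit_box: bystander: clear box of bits 50 x 80 x 30 mm high, loose; origin at its underside
- dish: bystander: brass dish 140 mm across, 22 mm high, at the back; origin at its underside
- cup: bystander: blue mug, 76 mm across, 85 mm high, at the right; origin at its underside
Mind the look-alikes: they are no part of the job. What is shaped like the middle_2 but orange or pink is not meant.

How it is judged:
By the outcome, as a careful person would: the job done as asked, in the order asked, and still so for the second after the job is handed in, with the robot touching nothing.
Of short_1, short_2, middle_1, middle_2, long_1, long_2 only 4 to 6 are there at a start; the rules pass over those that are not, and their reading is None.
At some moment in a run one of short_1, short_2, middle_1, middle_2, long_1, long_2 may be knocked a few centimetres aside while the robot is not near it.
Once in a run the grip may slacken for a moment while it holds something.
It also fails if it takes over 210 s, if anything falls off the work surface, if the arm or the gripper's body presses on something with over 40 N, if the wrist force passes 120 N, or if a joint passes its speed limit or range.

ROBOT

A 6-joint arm with a two-finger parallel gripper is mounted at the origin on the work surface. World frame = base frame: x ahead of the robot, y to its left, z up, the work surface at z = 0. Lengths are in m, angles in rad, forces in N, time in s.
With the tool pointing down it reaches from about 0.275 to 0.75 m from the base axis. Payload 10.2 kg.
Tool frame: the origin (TCP) lies on the front face of the gripper's body, between the roots of the fingers; the fingertips stand 73 mm ahead of it and the grasp point (between the pads) lies 54 mm ahead of it; z points along the fingers, y is the direction in which the jaws open and shut (so a half turn about z gives the same grasp; the last joint's range is limited). The gripper opens to 85 mm and grips with 20 to 120 N. Pads are 22 mm wide; open, the fingers measure 114 mm over their backs; the gripper's body (76 mm by 85 mm) begins 54 mm behind the grasp point. The pads swing forward as they close: fully open they stand 13 mm farther back than shut.
Start: joints at [-1.356, 0.313, 1.498, -0, 1.331, -0.223], TCP at [0.223, -0.475, 0.304] pointing down, gripper open.
Joint ranges: [-2.94, 2.94], [-0.97, 2.17], [0.19, 2.56], [-1.23, 4.37], [0.02, 3.11], [-2.88, 2.88]. Speed limits (rad/s): [2.39, 2.39, 3.01, 3.14, 3.14, 3.14].

INTERFACE

Orientations are given as a unit quaternion [w, x, y, z].
In Python, from cell import state, cams, job_done gives the robot as it stands.
- The arm moves only by the tool carry_out, never from a script. Its argument "steps" is one flat list of numbers, 7 for each row, row after row: the shift along the tool's x, y, z normalised to -1 to 1, where 1 is 0.04 m, then the turn, a rotation vector about the tool's x, y, z normalised to -1 to 1, where 1 is 5 degrees, then the finger opening in mm, from 0 to 85.4. In form: [dx, dy, dz, ax, ay, az, jaw, dx, dy, dz, ax, ay, az, jaw, ...]. A call has exactly 10 rows; each row shifts and turns the commanded pose from where the row before left it, along the tool's axes as they then stand; what a row does not reach is not made up. A row lasts 1/12 s, in which the tool goes at most 41.7 mm and 7.16 degrees, less where a joint would pass 70% of its speed; a pose out of reach is approached as far as the arm can. A call with a number of a shift or a turn outside -1 to 1 is refused whole. A call with a gripper value outside its range is refused whole. The fingers move at their own pace and stop on an object; "newtons" is the grip in N (left out, the last holds). Time passes only in rows, so rows that do not move let the fingers close, or fill a call up. It gives the time, the measured TCP pose, the force and the opening at its end, in the units of the state.
- state(): the state, without advancing time (a new reading comes with each control period).
- cams.snapshot(name): name is "scene" or "top" or "wrist"; returns the picture (480x640x3 uint8, red, green, blue); there is no depth.
- cams.calibration(name): a dict with "fx", "fy", "cx", "cy" (pixels), "R" (3x3) and "t" (3): a world point X has camera coordinates R X + t; the wrist camera has in their place "hand_eye" (4x4, takes a point from camera to tool coordinates, whose origin is the TCP and whose axes are the flange's). Camera axes: x right, y down, z forward; pixel columns grow to the right and rows downward; lengths in m; the calibration is good to about 2 mm. A picture is of the moment at which its call begins: read the wrist's pose just before it. calibration takes no time and is no camera call.
- job_done(): hands the job in, once; it reports no verdict.
The state is a dict: "time_s": time; "joint_positions": joint angles; "joint_velocities": joint speeds; "tau": joint torques, N m; "ee_pos": TCP position; "eef_rot": TCP orientation; "wrist_force": force on the tool from outside, world axes, zero at the start; "ft_torque": the same for the moment, N m; "width": finger opening in m.
Only numpy, scipy, OpenCV 4.12 (cv2) and the standard library are available. Lean on these libraries where they do the work, as an engineer would, in place of code of your own. Each camera call takes 0.05 s, during which the arm holds its last target.

## Working session

There is one attempt and no reset: what is moved stays moved. The work goes in short steps, Python scripts to look and compute and a tool call to move; the robot and the scene stay as the last step left them, time stands still between calls to the robot, and variables do not carry over. Pictures are saved under pics/ and viewed, and the job is handed in when it is done.

Besides the shell and the picture viewer there is one more tool, called as name(argument=value, ...), one argument or row to a line, values as JSON. carry_out: Moves the arm, as the interface text tells. Its arguments: {"type":"object","properties":{"steps":{"type":"array","items":{"type":"number"}},"newtons":{"type":"number"}},"required":["steps"]}

```bash
ls; mkdir -p pics
python3 - <<'E'
from cell import state,cams
import cv2
s=state();print(s)
for n in ["scene","top","wrist"]:
    cv2.imwrite(f"pics/{n}0.png",cams.snapshot(n)[:,:,::-1])
    print(n,cams.calibration(n))
E
```

```text
pics
{'time_s': 0.0, 'joint_positions': array([-1.35639188e+00,  3.13431402e-01,  1.49844038e+00, -2.32408228e-05,
        1.33101346e+00, -2.23416366e-01]), 'joint_velocities': array([ 0.0004072 , -0.00181891,  0.00133546,  0.00029192,  0.00063073,
       -0.00062616]), 'tau': array([-1.98078909e-03, -4.12275267e+01, -2.59742135e+01, -3.27218886e-04,
        4.15966962e-03,  3.49137338e-05]), 'ee_pos': array([ 0.22252253, -0.47531954,  0.3033433 ]), 'eef_rot': array([-6.46336653e-04,  9.76133847e-01,  2.17168816e-01, -8.37388734e-06]), 'wrist_force': array([ 0.04561458, -0.08247682, -0.54591843]), 'ft_torque': array([ 0.01505165,  0.02499323, -0.03833682]), 'width': 0.08543984011501825}
scene {'fx': 562.3850251500655, 'fy': 562.3850251500655, 'cx': 321.27464122662525, 'cy': 239.59094700212196, 'R': array([[-0.74737337,  0.6643651 , -0.0072151 ],
       [ 0.47635056,  0.52823406, -0.70289325],
       [-0.46316649, -0.52876061, -0.71125876]]), 't': array([ 0.45423921, -0.1348489 ,  1.46589494])}
top {'fx': 546.5073958434789, 'fy': 546.5073958434789, 'cx': 321.06926219312135, 'cy': 230.67533711358053, 'R': array([[-0.01001035, -0.99994782, -0.00203847],
       [-0.99501581,  0.01016319, -0.09919797],
       [ 0.09921351,  0.0010353 , -0.99506563]]), 't': array([-0.07344269,  0.57047048,  1.3416761 ])}
wrist {'fx': 385.59223132802583, 'fy': 385.59223132802583, 'cx': 322.26250026764063, 'cy': 242.33021506818767, 'hand_eye': array([[-7.71823039e-05, -9.49140669e-01, -3.14852323e-01,
         8.01327074e-02],
       [ 9.99999988e-01, -3.18360129e-05, -1.49166594e-04,
        -1.25740101e-03],
       [ 1.31556438e-04, -3.14852331e-01,  9.49140660e-01,
        -7.12555823e-02],
       [ 0.00000000e+00,  0.00000000e+00,  0.00000000e+00,
         1.00000000e+00]])}
```

View pics/top0.png

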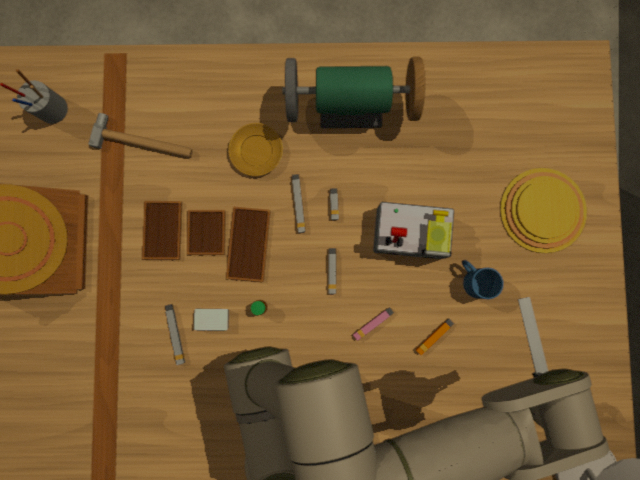

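View pics/scene0.png

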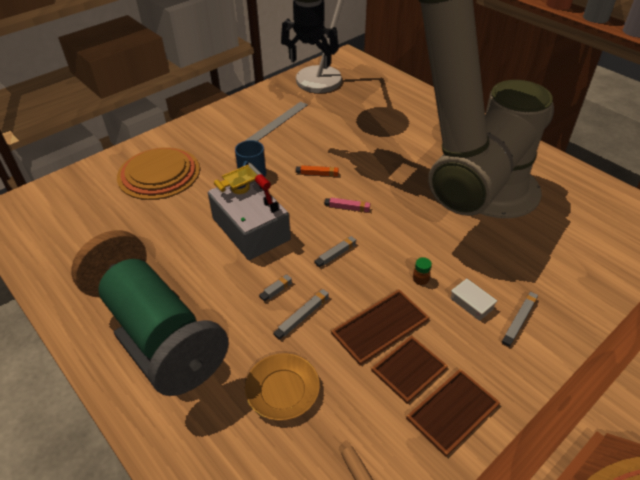

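View pics/wrist0.png

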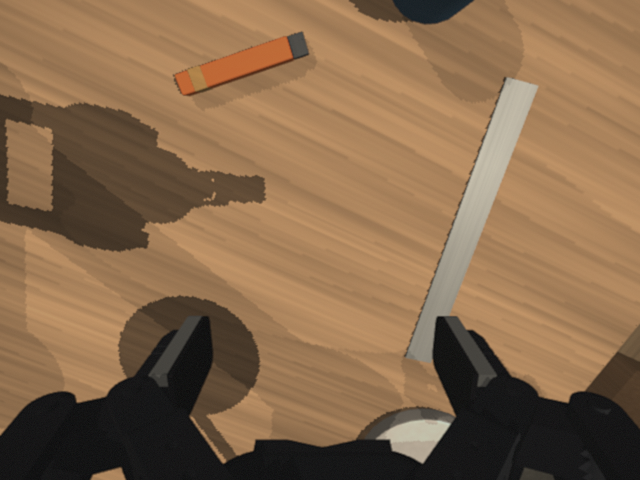

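```bash
cat > h.py <<'E'
import numpy as np, cv2
from scipy.spatial.transform import Rotation as Ro
from cell import state,cams
def rot(q): return Ro.from_quat([q[1],q[2],q[3],q[0]])
def cam(name,s=None):
    c=cams.calibration(name)
    K=np.array([[c['fx'],0,c['cx']],[0,c['fy'],c['cy']],[0,0,1]])
    if name!='wrist': return K,np.array(c['R']),np.array(c['t'])
    s=s or state(); H=np.array(c['hand_eye']); T=np.eye(4);T[:3,:3]=rot(s['eef_rot']).as_matrix();T[:3,3]=s['ee_pos']
    M=np.linalg.inv(T@H); return K,M[:3,:3],M[:3,3]
def px2w(C,uv,z):
    K,R,t=C; d=R.T@np.linalg.solve(K,[uv[0],uv[1],1]); o=-R.T@t
    return o+d*(z-o[2])/d[2]
def w2px(C,X):
    K,R,t=C; p=K@(R@np.array(X)+t); return p[:2]/p[2]
def tri(C1,u1,C2,u2):
    A=[];b=[]
    for (K,R,t),u in((C1,u1),(C2,u2)):
        d=R.T@np.linalg.solve(K,[u[0],u[1],1]);d/=np.linalg.norm(d);o=-R.T@t
        P=np.eye(3)-np.outer(d,d);A.append(P);b.append(P@o)
    A=np.vstack(A);b=np.hstack(b);x=np.linalg.lstsq(A,b,rcond=None)[0];return x,np.linalg.norm(A@x-b)
def snap(name,fn):
    s=state();im=cams.snapshot(name)[:,:,::-1].copy();cv2.imwrite('pics/'+fn,im);return s,im
def yawdir(s): # tool y axis world
    m=rot(s['eef_rot']).as_matrix();return m
def plan(target,yaw=None):
    """shift in tool axes (units of 40mm); yaw = desired world angle of jaw axis (tool y), mod pi"""
    s=state();m=rot(s['eef_rot']).as_matrix();d=m.T@(np.array(target)-s['ee_pos'])
    out=d/0.04
    print('pos',s['ee_pos'].round(4),'z',m[:,2].round(3),'jaw yaw',np.degrees(np.arctan2(m[1,1],m[0,1])).round(1),'t',round(s['time_s'],1),'w',round(s['width']*1000,1),'F',s['wrist_force'].round(1))
    print('shift tool units',out.round(2))
    if yaw is not None:
        # world-yaw change; about tool z
        a=yaw-np.degrees(np.arctan2(m[1,1],m[0,1])); a=(a+90)%180-90
        print('world dyaw',round(a,1),'-> tool az units',round(-a/5,2),'(do shift BEFORE turn) or other way',round(-(a-180*np.sign(a))/5,2),'j6',s['joint_positions'][5])
E
python3 - <<'E'
from h import *
im=cv2.imread('pics/top0.png');C=cam('top')
hsv=cv2.cvtColor(im,cv2.COLOR_BGR2HSV)
m=((hsv[:,:,1]<75)&(hsv[:,:,2]>60)).astype(np.uint8)
m[:,:100]=0;m[400:]=0
m=cv2.morphologyEx(m,cv2.MORPH_OPEN,np.ones((3,3),np.uint8))
n,l,st,ce=cv2.connectedComponentsWithStats(m)
for i in range(1,n):
    if st[i,4]>100:
        c=np.argwhere(l==i)[:,::-1].astype(np.float32)
        r=cv2.minAreaRect(c);b=cv2.boxPoints(r);w=[px2w(C,p,0.018) for p in b]
        print(ce[i].round(),st[i,4],'ctr',np.mean(w,0).round(3),'sides',[round(np.linalg.norm(w[k]-w[k+1])*1000) for k in(0,1)])
cv2.imwrite('pics/t0a.png',cv2.resize(im[160:380,140:300],None,fx=3.4,fy=2.7))
cv2.imwrite('pics/t0b.png',cv2.resize(im[170:370,290:490],None,fx=3,fy=3))
print(w2px(C,[0,0,0]))
E
```

```text
[239.  16.] 262 ctr [1.142 0.127 0.018] sides [41, 107]
[309.  16.] 169 ctr [ 1.135 -0.05   0.018] sides [47, 50]
[141.  31.] 261 ctr [1.102 0.388 0.018] sides [65, 56]
[260.  25.] 118 ctr [1.113 0.076 0.018] sides [28, 49]
[494.  30.] 314 ctr [ 1.096 -0.537  0.018] sides [80, 50]
[292.  82.] 497 ctr [ 0.961 -0.019  0.018] sides [60, 121]
[298. 199.] 333 ctr [ 0.654 -0.02   0.018] sides [18, 121]
[334. 199.] 136 ctr [ 0.651 -0.112  0.018] sides [18, 51]
[404. 226.] 2035 ctr [ 0.575 -0.292  0.018] sides [123, 140]
[332. 266.] 239 ctr [ 0.481 -0.106  0.018] sides [15, 85]
[533. 335.] 911 ctr [ 0.305 -0.6    0.018] sides [30, 188]
[173. 331.] 372 ctr [0.326 0.29  0.018] sides [20, 117]
[211. 319.] 728 ctr [0.352 0.198 0.018] sides [82, 52]
[291.15371627 463.04612757]
```

Run:
```python
from h import *
im=cv2.imread('pics/top0.png')
cv2.imwrite('pics/t0a.png',cv2.resize(im[160:380,140:300],None,fx=2.7,fy=2.7,interpolation=cv2.INTER_CUBIC))
```

```text
(no output)
```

View pics/t0a.png

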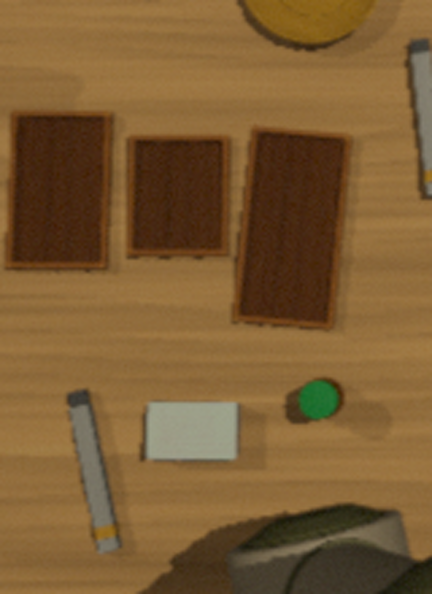

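View pics/t0b.png

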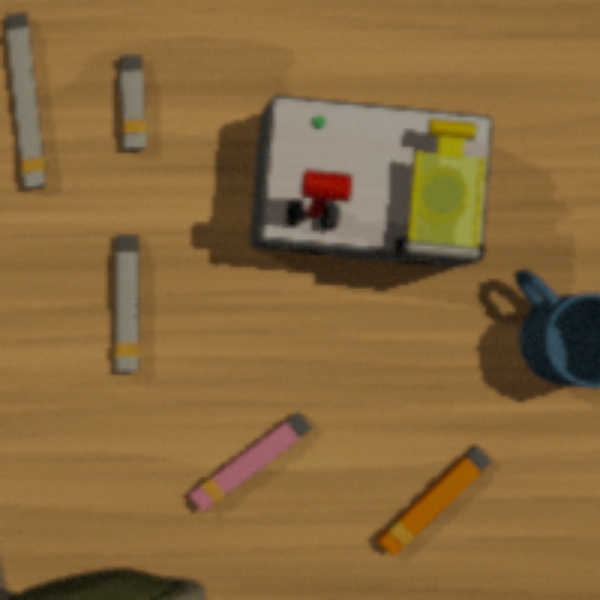

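Run:
```python
from h import *
C=cam('top')
b=px2w(C,(441,212.7),.123);k=px2w(C,(399,232),.171)
print(b,k)
im=cv2.imread('pics/top0.png')
tl,tr,br,bl=[(290+x/3,170+y/3) for x,y in((276,97),(490,117),(482,252),(262,238))]
c=[px2w(C,p,.09) for p in(tl,tr,br,bl)]
for p in c: print(p.round(4))
ctr=np.mean(c,0);print(ctr, np.linalg.norm(c[0]-c[1]),np.linalg.norm(c[1]-c[2]), [np.degrees(np.arctan2(*(c[i]-c[j])[[1,0]])) for i,j in((0,1),(3,2),(0,3),(1,2))])
plan([b[0],b[1],.30],90)
```

```text
[ 0.59964481 -0.36025967  0.123     ] [ 0.55069826 -0.25412689  0.171     ]
[ 0.6306 -0.2265  0.09  ]
[ 0.6126 -0.3974  0.09  ]
[ 0.5046 -0.3874  0.09  ]
[ 0.5175 -0.213   0.09  ]
[ 0.56629706 -0.30607722  0.09      ] 0.1718635581182476 0.10851539690954448 [np.float64(84.00871170047257), np.float64(85.76890677048345), np.float64(-6.812860520550068), np.float64(-5.301302333300402)]
pos [ 0.2225 -0.4754  0.3035] z [-0.     0.001 -1.   ] jaw yaw -64.9 t 0.1 w 85.4 F [ 0.1 -0.6 -0.5]
shift tool units [9.76 1.39 0.09]
world dyaw -25.1 -> tool az units 5.02 (do shift BEFORE turn) or other way -30.98 j6 -0.22341010776455109
```

```bash
cat >> h.py <<'E'
def tilt_lean(): pass
def go(target,yaw=None,n=10,near=None):
    """n equal rows [dx dy dz 0 0 az] reaching target with jaw yaw (mod 180) ; also levels tool via ax, ay report"""
    s=state();m=rot(s['eef_rot']).as_matrix();cur=np.degrees(np.arctan2(m[1,1],m[0,1]))
    a=0 if yaw is None else (yaw-cur+90)%180-90
    if near is not None: a=yaw-cur+near
    th=-np.radians(a)/n
    d=m.T@(np.array(target)-s['ee_pos'])
    S=sum(Ro.from_rotvec([0,0,th*k]).as_matrix() for k in range(n))
    v=np.linalg.solve(S,d)/0.04
    lv=m.T@np.array([0,0,-1.]) # desired z in tool
    print('pos',s['ee_pos'].round(4),'jaw yaw',cur.round(1),'t',round(s['time_s'],1),'w',round(s['width']*1000,1),'F',s['wrist_force'].round(1),'tilt',(-np.degrees(lv[1])/5).round(2),(np.degrees(lv[0])/5).round(2),'j',s['joint_positions'].round(2))
    print('ROW x%d:'%n,v.round(3),'az',round(np.degrees(th)/5,3),'total shift',(d/0.04).round(2))
E
python3 - <<'E'
from h import *
go([.52,-.335,.38],84.3,10)
E
```

```text
pos [ 0.2225 -0.4754  0.3035] jaw yaw -64.9 t 0.1 w 85.4 F [ 0.1 -0.6 -0.5] tilt -0.01 -0.0 j [-1.36  0.31  1.5  -0.    1.33 -0.22]
ROW x10: [ 0.807 -0.202 -0.191] az 0.616 total shift [ 8.22 -0.03 -1.91]
```

carry_out(
  steps=[0.81, -0.2, -0.19, 0, 0, 0.62, 85, 0.81, -0.2, -0.19, 0, 0, 0.62, 85, 0.81, -0.2, -0.19, 0, 0, 0.62, 85, 0.81, -0.2, -0.19, 0, 0, 0.62, 85, 0.81, -0.2, -0.19, 0, 0, 0.62, 85, 0.81, -0.2, -0.19, 0, 0, 0.62, 85, 0.81, -0.2, -0.19, 0, 0, 0.62, 85, 0.81, -0.2, -0.19, 0, 0, 0.62, 85, 0.81, -0.2, -0.19, 0, 0, 0.62, 85, 0.81, -0.2, -0.19, 0, 0, 0.62, 85],
)

```text
time_s: 0.98
ee_pos: [0.5228, -0.335, 0.3802]
eef_rot: [-0.0, 0.999, -0.053, -0.0]
wrist_force: [-0.1, -0.9, 1.0]
width: 0.0851
```

Run:
```python
from h import *
snap('wrist','w1.png');snap('top','t1.png');go([.52,-.335,.38],84.3,10)
```

```text
pos [ 0.5247 -0.3346  0.3796] jaw yaw -95.8 t 1.1 w 84.9 F [-0.3  0.1 -0.7] tilt -0.0 -0.01 j [-0.76  0.51  1.03  0.    1.61  0.92]
ROW x10: [-0.012  0.002 -0.001] az -0.002 total shift [-0.12  0.02 -0.01]
```

View pics/w1.png

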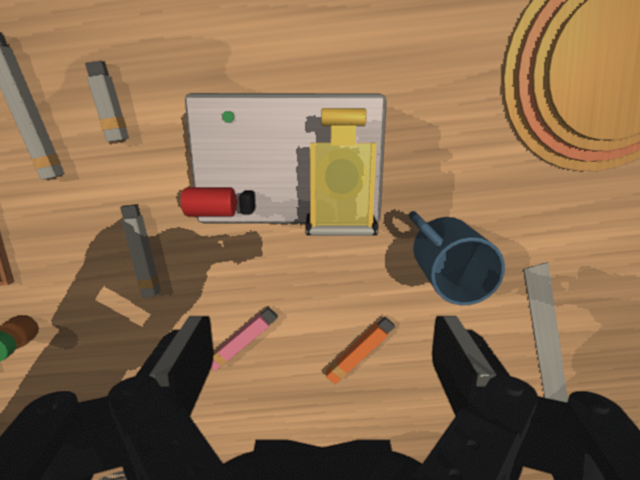

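View pics/t1.png

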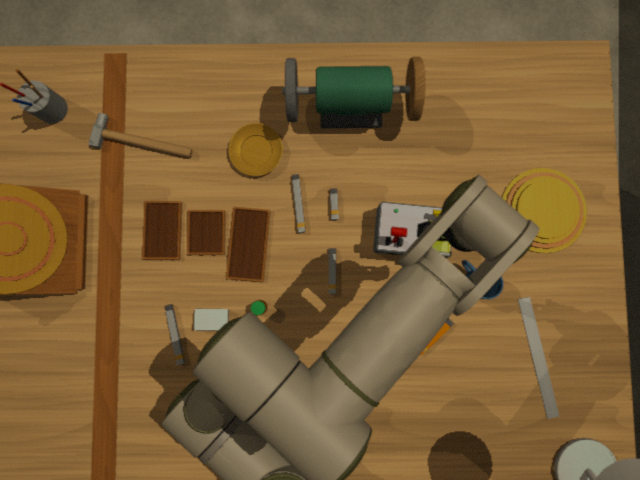

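Run:
```python
from h import *
C=cam('wrist');T=cam('top');im=cv2.imread('pics/w1.png');hsv=cv2.cvtColor(im,cv2.COLOR_BGR2HSV)
b=px2w(C,(343.5,117),.123);k=px2w(C,(208,202),.171);print(b,k)
print(tri(C,(343.5,117),T,(441,212.7)),tri(C,(208,202),T,(399,232)))
c=[px2w(C,p,.09) for p in((187,94),(385,94),(379,223),(195,220))];print(np.round(c,4))
print([np.degrees(np.arctan2(*(c[i]-c[j])[[1,0]])) for i,j in((0,1),(0,3),(1,2))],np.linalg.norm(c[0]-c[1]))
th=np.radians(-5.8);R=np.array([[np.cos(th),-np.sin(th)],[np.sin(th),np.cos(th)]])
for o,l in ((b[:2]-R@[.040,-.05],'bar'),(k[:2]-R@[-.0194,.05],'knob')): print(l,o)
```

```text
[ 0.60050303 -0.35873208  0.123     ] [ 0.55154257 -0.25162108  0.171     ]
(array([ 0.59990355, -0.35911414,  0.12578916]), np.float64(0.0011568201174589638)) (array([ 0.55126398, -0.25315779,  0.17412586]), np.float64(0.0014309359237423952))
[[ 0.633  -0.2258  0.09  ]
 [ 0.6156 -0.3981  0.09  ]
 [ 0.4993 -0.3865  0.09  ]
 [ 0.5202 -0.2096  0.09  ]]
[np.float64(84.21015768050177), np.float64(-8.203836271118076), np.float64(-5.714539275887486)] 0.17320075666712392
bar [ 0.56576062 -0.30494579]
knob [ 0.56579044 -0.30332561]
```

Run:
```python
from h import *
go([.600,-.3595,.178],84.1,8)
```

```text
pos [ 0.5247 -0.3346  0.3796] jaw yaw -95.8 t 1.1 w 84.9 F [-0.3  0.1 -0.7] tilt -0.0 -0.01 j [-0.76  0.51  1.03  0.    1.61  0.92]
ROW x8: [0.241 0.054 0.63 ] az 0.003 total shift [1.93 0.43 5.04]
```

carry_out(
  steps=[0.64, 0.145, 0.5, 0, 0, 0, 60, 0.64, 0.145, 0.5, 0, 0, 0, 60, 0.64, 0.145, 0.5, 0, 0, 0, 60, 0, 0, 0.7, 0, 0, 0, 60, 0, 0, 0.7, 0, 0, 0, 60, 0, 0, 0.7, 0, 0, 0, 60, 0, 0, 0.7, 0, 0, 0, 60, 0, 0, 0.5, 0, 0, 0, 60, 0, 0, 0.25, 0, 0, 0, 60, 0, 0, 0, 0, 0, 0, 60],
)

```text
time_s: 1.92
ee_pos: [0.595, -0.3612, 0.1753]
eef_rot: [-0.001, 0.999, -0.052, -0.002]
wrist_force: [1.1, 0.6, 0.2]
width: 0.0602
```

Run:
```python
from h import *
snap('wrist','w2.png');go([.600,-.3595,.178],84.1,8);snap('scene','s2.png')
```

```text
pos [ 0.5956 -0.3615  0.1775] jaw yaw -95.9 t 2.0 w 59.8 F [-0.1 -0.1 -0.4] tilt -0.01 0.01 j [-0.71  0.8   1.05 -0.    1.3   0.96]
ROW x8: [ 0.013 -0.008 -0.001] az -0.001 total shift [ 0.11 -0.06 -0.01]
```

View pics/w2.png

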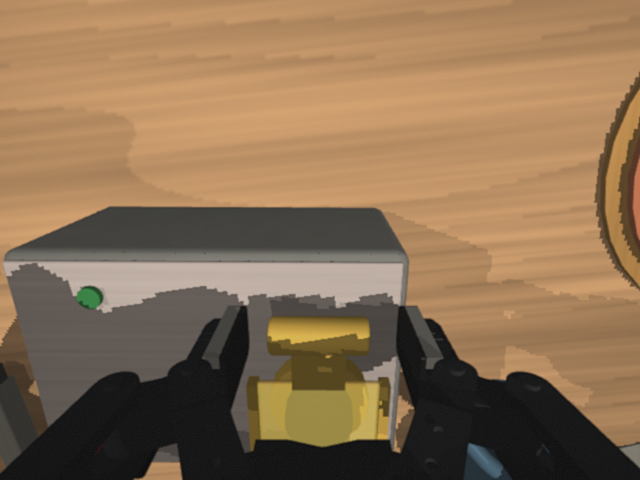

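View pics/s2.png

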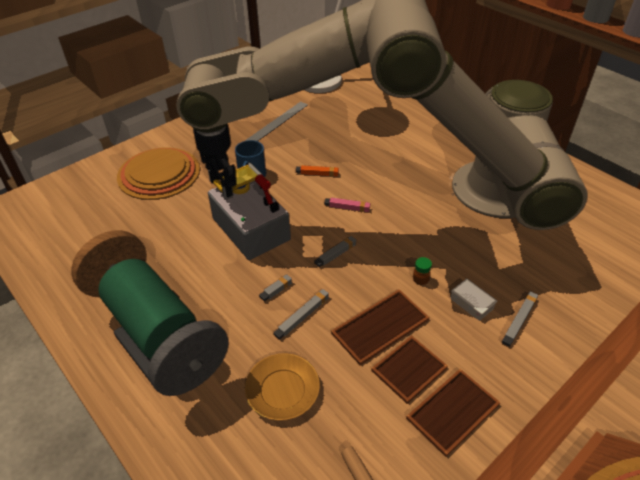

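Run:
```python
from h import *
C=cam('wrist');print(px2w(C,(319,335),.123))
go([.600,-.3605,.178],84.1,8)
```

```text
[ 0.59670162 -0.35996704  0.123     ]
pos [ 0.596  -0.3618  0.179 ] jaw yaw -95.9 t 2.0 w 59.8 F [-1.3 -0.5  1.5] tilt 0.01 -0.01 j [-0.71  0.8   1.04 -0.    1.3   0.96]
ROW x8: [ 0.012 -0.005  0.003] az -0.001 total shift [ 0.1  -0.04  0.03]
```

carry_out(
  steps=[0.06, -0.04, 0.02, 0, 0, 0, 60, 0, 0, 0, 0, 0, 0, 50, 0, 0, 0, 0, 0, 0, 40, 0, 0, 0, 0, 0, 0, 32, 0, 0, 0, 0, 0, 0, 30, 0, 0, 0, 0, 0, 0, 30, 0, 0, 0, 0, 0, 0, 30, 0, 0, 0, 0, 0, 0, 30, 0, 0, 0, 0, 0, 0, 30, 0, 0, 0, 0, 0, 0, 30],
  newtons=25,
)

```text
time_s: 2.85
ee_pos: [0.5988, -0.36, 0.178]
eef_rot: [0.0, 0.999, -0.052, 0.001]
wrist_force: [-0.6, 1.4, 6.1]
width: 0.0354
```

carry_out(
  steps=[-0.02, 0, -0.3, 0, 0, 0, 30, -0.055, 0, -0.29, 0, 0, 0, 30, -0.09, 0, -0.28, 0, 0, 0, 30, -0.125, 0, -0.27, 0, 0, 0, 30, -0.16, 0, -0.25, 0, 0, 0, 30, -0.19, 0, -0.23, 0, 0, 0, 30, -0.215, 0, -0.205, 0, 0, 0, 30, -0.24, 0, -0.175, 0, 0, 0, 30, -0.26, 0, -0.145, 0, 0, 0, 30, -0.275, 0, -0.11, 0, 0, 0, 30],
)

```text
time_s: 3.68
ee_pos: [0.5329, -0.3529, 0.2684]
eef_rot: [0.0, 0.999, -0.052, 0.001]
wrist_force: [0.7, 1.4, -2.8]
width: 0.0355
```

Run:
```python
from h import *
snap('wrist','w3.png');go([.600,-.3605,.178],84.1,8)
```

```text
pos [ 0.5315 -0.3529  0.269 ] jaw yaw -95.9 t 3.7 w 35.1 F [-0.1  3.1 -2.7] tilt -0.0 0.0 j [-0.77  0.59  1.17  0.    1.38  0.9 ]
ROW x8: [0.215 0.002 0.284] az -0.001 total shift [1.72 0.01 2.27]
```

View pics/w3.png

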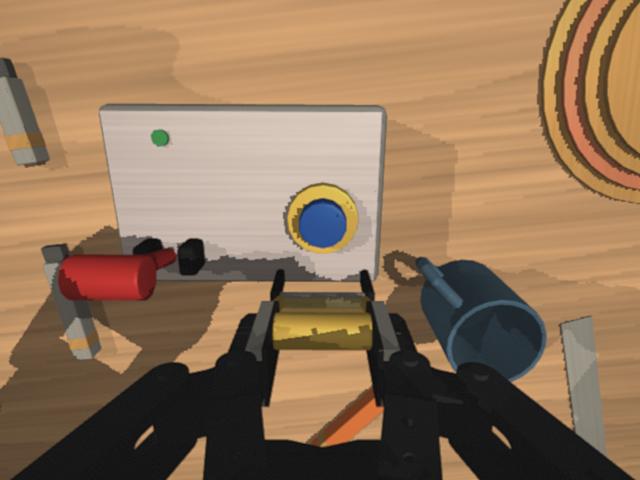

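carry_out(
  steps=[-0.285, 0, -0.075, 0, 0, 0, 30, -0.295, 0, -0.04, 0, 0, 0, 30, -0.295, 0, 0, 0, 0, 0, 30, -0.295, 0, 0.035, 0, 0, 0, 30, -0.29, 0, 0.07, 0, 0, 0, 30, 0, 0, 0, 0, 0, 0, 60, 0, 0, 0, 0, 0, 0, 60, 0, 0, 0, 0, 0, 0, 60, 0, 0, -0.5, 0, 0, 0, 60, 0, 0, -1, 0, 0, 0, 60],
)

```text
time_s: 4.57
ee_pos: [0.4752, -0.3468, 0.3242]
eef_rot: [-0.003, 0.999, -0.052, -0.003]
wrist_force: [0.3, 0.3, 0.2]
width: 0.0597
```

Run:
```python
from h import *
snap('wrist','w4.png');go([.551,-.353,.26],84.1,5)
C=cam('wrist')
```

```text
pos [ 0.4765 -0.348   0.3357] jaw yaw -95.9 t 4.6 w 60.2 F [-0.2 -0.7  8.4] tilt 0.07 -0.07 j [-0.83  0.44  1.24 -0.    1.46  0.84]
ROW x5: [ 0.371 -0.016  0.381] az -0.0 total shift [ 1.85 -0.08  1.9 ]
```

View pics/w4.png

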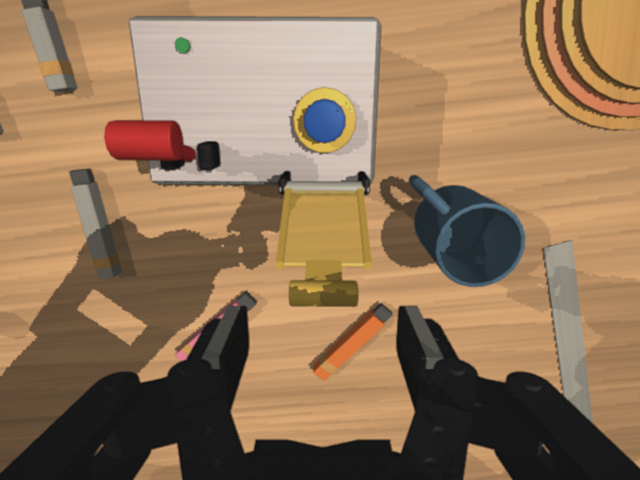

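Run:
```python
from h import *
C=cam('wrist');p=px2w(C,(324.5,121),.115);print(p)
th=np.radians(-5.8);R=np.array([[np.cos(th),-np.sin(th)],[np.sin(th),np.cos(th)]])
q=np.array([.5657,-.3045])+R@[-.01,-.05];print(q)
go([(p[0]+q[0])/2,(p[1]+q[1])/2,.19],84.1,5)
```

```text
[ 0.55225873 -0.35802965  0.115     ]
[ 0.55069838 -0.35323347]
pos [ 0.4765 -0.348   0.3357] jaw yaw -95.9 t 4.6 w 60.2 F [-0.2 -0.7  8.4] tilt 0.07 -0.07 j [-0.83  0.44  1.24 -0.    1.46  0.84]
ROW x5: [ 0.373 -0.005  0.731] az -0.0 total shift [ 1.86 -0.02  3.65]
```

carry_out(
  steps=[0.62, 0, 0, 0, 0, 0, 20, 0.62, 0, 0, 0, 0, 0, 0, 0.62, 0, 0.4, 0, 0, 0, 0, 0, 0, 0.7, 0, 0, 0, 0, 0, 0, 0.8, 0, 0, 0, 0, 0, 0, 0.8, 0, 0, 0, 0, 0, 0, 0.6, 0, 0, 0, 0, 0, 0, 0.15, 0, 0, 0, 0, 0, 0, 0.1, 0, 0, 0, 0, 0, 0, 0, 0, 0, 0, 0],
)

```text
time_s: 5.45
ee_pos: [0.55, -0.3551, 0.1865]
eef_rot: [0.0, 0.999, -0.052, 0.0]
wrist_force: [-0.5, 0.3, 1.3]
width: 0.0001
```

Run:
```python
from h import *
snap('wrist','w5.png');go([.551,-.3555,.182],84.1,5)
```

```text
pos [ 0.5501 -0.3553  0.1873] jaw yaw -95.9 t 5.5 w 0.1 F [-1.1  1.4  0.6] tilt 0.02 -0.02 j [-0.75  0.7   1.21 -0.    1.23  0.92]
ROW x5: [0.004 0.001 0.027] az -0.0 total shift [0.02 0.   0.13]
```

View pics/w5.png

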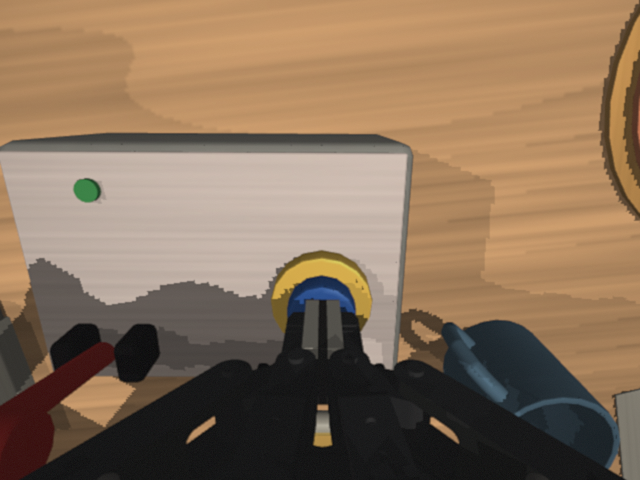

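carry_out(
  steps=[0, 0, 0.05, 0, 0, 0, 0, 0, 0, 0.05, 0, 0, 0, 0, 0, 0, 0.05, 0, 0, 0, 0, 0, 0, 0.04, 0, 0, 0, 0, 0, 0, 0.04, 0, 0, 0, 0, 0, 0, 0, 0, 0, 0, 0, 0, 0, 0, 0, 0, 0, 0, 0, 0, 0, 0, 0, 0, 0, 0, 0, 0, 0, 0, 0, 0, 0, 0, 0, 0, 0, 0, 0],
)

```text
time_s: 6.33
ee_pos: [0.5502, -0.3554, 0.1785]
eef_rot: [0.001, 0.999, -0.052, 0.001]
wrist_force: [-0.1, 0.4, 11.9]
width: -0.0001
```

Run:
```python
from h import *
snap('wrist','w6.png');go([.551,-.3555,.182],84.1,5)
```

```text
pos [ 0.5502 -0.3554  0.1786] jaw yaw -95.9 t 6.4 w -0.0 F [-0.1 -0.2 10.6] tilt 0.03 -0.04 j [-0.75  0.71  1.22  0.    1.21  0.92]
ROW x5: [ 0.004  0.    -0.017] az -0.001 total shift [ 0.02  0.   -0.09]
```

View pics/w6.png

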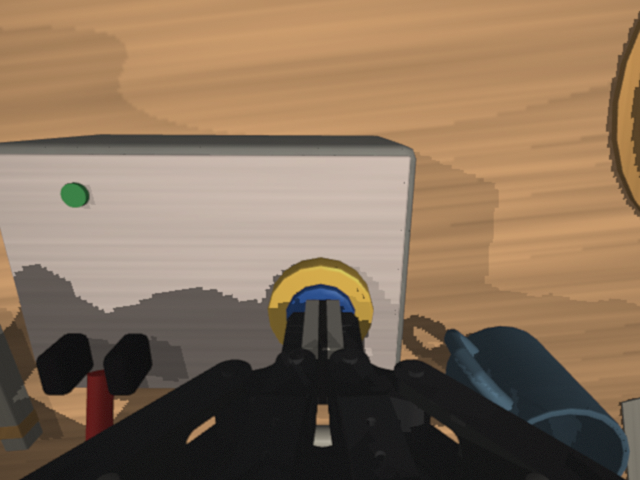

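Run:
```python
from h import *
go([.5502,-.3554,.40],None,6)
go([.50,-.06,.42],90,8)
```

```text
pos [ 0.5502 -0.3554  0.1786] jaw yaw -95.9 t 6.4 w -0.0 F [-0.1 -0.2 10.6] tilt 0.03 -0.04 j [-0.75  0.71  1.22  0.    1.21  0.92]
ROW x6: [ 0.003  0.002 -0.923] az -0.0 total shift [ 0.02  0.01 -5.54]
pos [ 0.5502 -0.3554  0.1786] jaw yaw -95.9 t 6.4 w -0.0 F [-0.1 -0.2 10.6] tilt 0.03 -0.04 j [-0.75  0.71  1.22  0.    1.21  0.92]
ROW x8: [-0.208 -0.911 -0.757] az -0.148 total shift [-1.99 -7.2  -6.06]
```

carry_out(
  steps=[0, 0, -1, 0, 0, 0, 0, 0, 0, -1, 0, 0, 0, 40, 0, 0, -1, 0, 0, 0, 60, -0.25, -0.95, -0.45, 0, 0, -0.17, 60, -0.25, -0.95, -0.45, 0, 0, -0.17, 60, -0.25, -0.95, -0.45, 0, 0, -0.17, 60, -0.25, -0.95, -0.45, 0, 0, -0.17, 60, -0.25, -0.95, -0.45, 0, 0, -0.17, 60, -0.25, -0.95, -0.45, 0, 0, -0.17, 60, -0.25, -0.95, -0.45, 0, 0, -0.17, 60],
)

```text
time_s: 7.22
ee_pos: [0.4963, -0.0934, 0.4186]
eef_rot: [-0.0, 1.0, 0.001, -0.0]
wrist_force: [0.9, 0.4, 0.2]
width: 0.0601
```

Run:
```python
from h import *
cams.snapshot('top')
cams.snapshot('top')
snap('wrist','w7.png');snap('top','t7.png');snap('scene','s7.png');go([.50,-.06,.42],90,5)
```

```text
pos [ 0.4973 -0.0954  0.4174] jaw yaw -90.0 t 7.5 w 59.8 F [-0.8 -0.2 -0.3] tilt -0.0 0.01 j [-0.42  0.22  1.33 -0.    1.59  1.15]
ROW x5: [ 0.014 -0.177 -0.013] az 0.001 total shift [ 0.07 -0.89 -0.07]
```

View pics/w7.png

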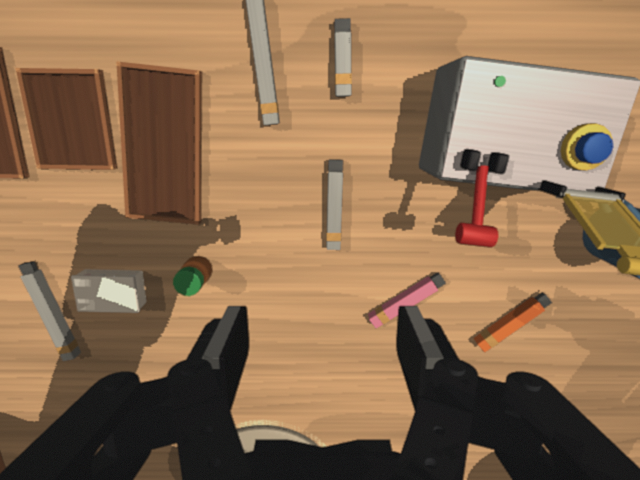

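View pics/t7.png

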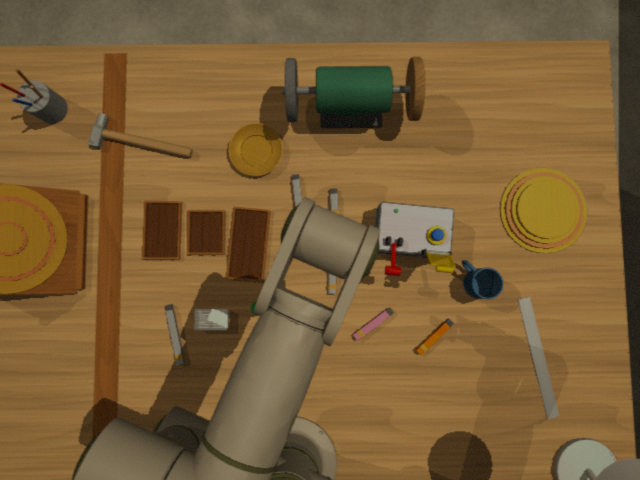

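View pics/s7.png

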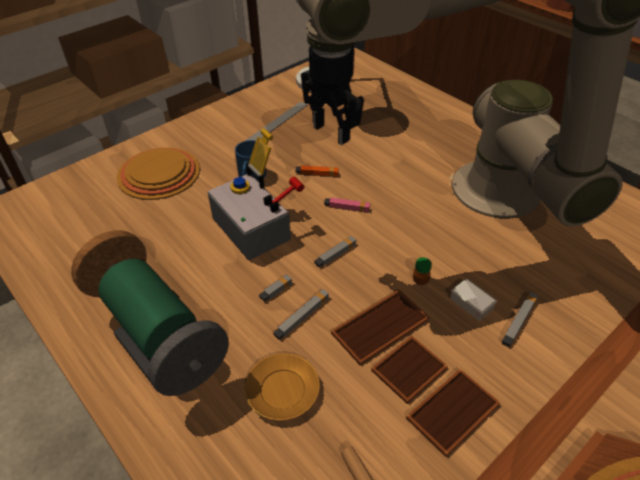

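Run:
```python
from h import *
im=cv2.imread('pics/w7.png')
cv2.imwrite('pics/w7a.png',cv2.resize(im[0:260,240:370],None,fx=3,fy=2.3*1.0,interpolation=cv2.INTER_CUBIC) if 0 else cv2.resize(im[0:260,230:370],None,fx=2.3,fy=2.3,interpolation=cv2.INTER_CUBIC))
cv2.imwrite('pics/w7b.png',cv2.resize(im[0:370,0:250],None,fx=1.6,fy=1.6,interpolation=cv2.INTER_CUBIC))
```

```text
(no output)
```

View pics/w7a.png

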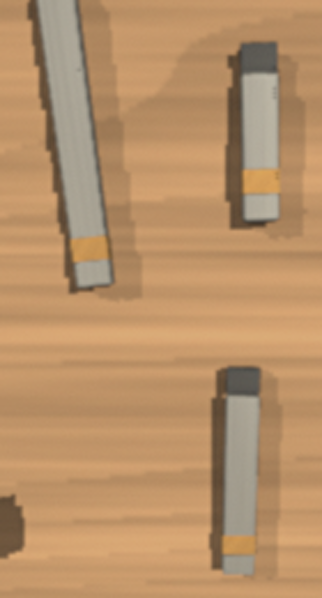

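View pics/w7b.png

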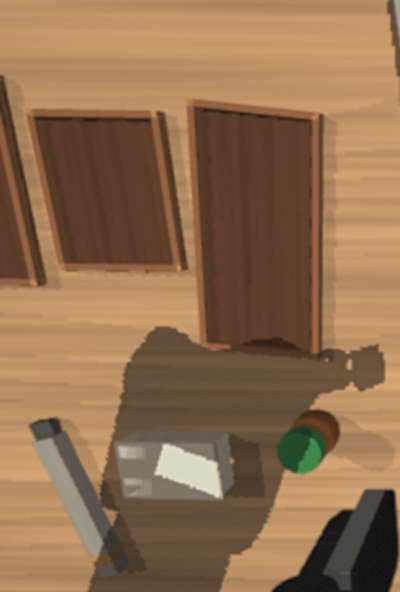

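Run:
```python
from h import *
s=state()
C=cam('wrist')
def ax(name,butt,p,L):
    a=px2w(C,butt,.018);b=px2w(C,p,.018);d=(b-a)[:2];d/=np.linalg.norm(d)
    c=a[:2]+d*L/2;print(name,'ctr',c.round(4),'tipdir',np.degrees(np.arctan2(d[1],d[0])).round(1),'butt',a[:2].round(4))
f=lambda x,y:(230+x/2.3,y/2.3)
ax('short',f(261,219),f(260.5,75),.08)
ax('mid',f(238.5,573),f(243,395),.115)
ax('longA',f(94,286),f(74,100),.15)
print(px2w(C,f(259,42),.0135),px2w(C,f(241,367),.0135))
g=lambda x,y:(x/1.6,y/1.6)
T=cam('top');h=lambda x,y:(140+x/2.7,160+y/2.7)
for n,CC,k,P in(('long',C,g,[(190,100),(321,114),(321,355),(202,346)]),('short',C,g,[(28,110),(160,111),(187,270),(63,270)]),
  ('long',T,h,[(252,127),(353,135),(331,329),(233,321)]),('short',T,h,[(127,136),(231,137),(228,257),(125,255)]),('mid',T,h,[(11,112),(113,112),(107,270),(6,268)])):
    c=[px2w(CC,k(*p),.011)[:2] for p in P];d=lambda i,j:round(1000*np.linalg.norm(c[i]-c[j]));an=lambda i,j:np.degrees(np.arctan2(*(c[i]-c[j])[::-1])).round(1)
    print(n,np.mean(c,0).round(4),'len',d(0,3),d(1,2),'wid',d(0,1),d(3,2),'ang',an(0,3),an(1,2))
```

```text
short ctr [ 0.6373 -0.1178] tipdir 1.2 butt [ 0.5973 -0.1187]
mid ctr [ 0.4686 -0.1102] tipdir -0.8 butt [ 0.4111 -0.1093]
longA ctr [ 0.6403 -0.0292] tipdir 4.0 butt [ 0.5655 -0.0345]
[ 0.67579486 -0.11657461  0.0135    ] [ 0.5245667 -0.1096765  0.0135   ]
long [0.5384 0.0992] len 180 178 wid 92 95 ang -6.4 -5.7
short [0.5692 0.205 ] len 113 112 wid 94 95 ang -0.6 0.2
long [0.5389 0.1056] len 183 183 wid 96 92 ang -5.2 -6.5
short [0.5695 0.2134] len 112 113 wid 98 97 ang -0.1 -1.0
mid [0.5763 0.325 ] len 148 149 wid 97 95 ang -0.6 -1.3
```

Run:
```python
from h import *
T=cam('top');S=cam('scene')
f=lambda x,y:(290+x/3,170+y/3)
for n,a,b in(('short',(134,149),(130,57)),('mid',(126,371),(125,236)),('longA',(34,187),(16,15))):
    A=px2w(T,f(*a),.018);B=px2w(T,f(*b),.0135);d=B-A;print(n,((A+B)/2).round(4),np.linalg.norm(d[:2]).round(4),np.degrees(np.arctan2(d[1],d[0])).round(1))
im=cv2.imread('pics/s7.png');cv2.imwrite('pics/s7a.png',cv2.resize(im[230:460,240:560],None,fx=2.5,fy=2.5,interpolation=cv2.INTER_CUBIC))
```

```text
short [ 0.6381 -0.1127  0.0158] 0.0794 1.7
mid [ 0.4688 -0.1052  0.0158] 0.1128 -0.3
longA [ 0.6411 -0.022   0.0158] 0.1488 5.6
```

View pics/s7a.png

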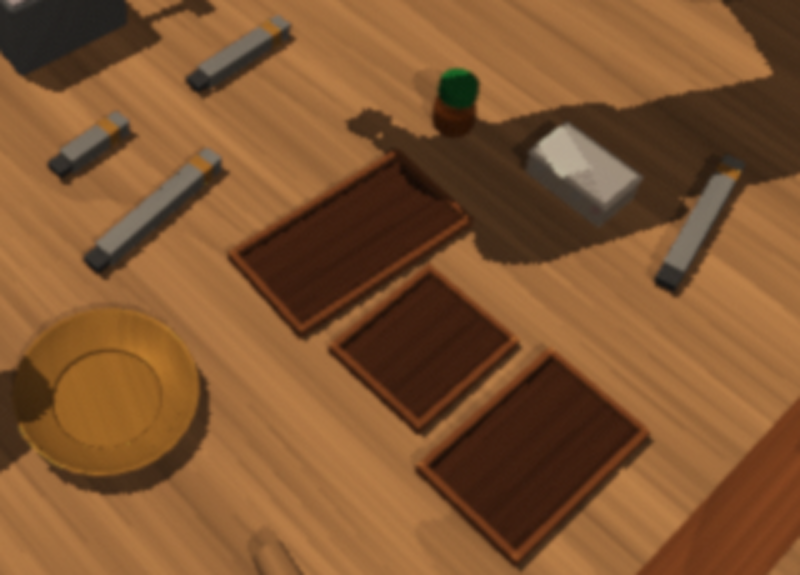

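Run:
```python
from h import *
S=cam('scene');f=lambda x,y:(240+x/2.5,230+y/2.5)
for n,P in(('long',[(302,335),(229,253),(396,154),(470,217)]),('short',[(421,432),(330,348),(431,268),(520,344)]),('mid',[(519,563),(417,467),(550,349),(651,435)])):
    c=[px2w(S,f(*p),.011)[:2] for p in P];print(n,np.mean(c,0).round(4),np.round(c,3).tolist())
for n,a,b in(('short',(122,118),(58,163)),('mid',(283,22),(197,76)),('longA',(214,156),(95,258)),('longB',(735,166),(668,278))):
    A=px2w(S,f(*a),.016);B=px2w(S,f(*b),.012);d=B-A;print(n,((A+B)/2).round(4),np.linalg.norm(d[:2]).round(4),np.degrees(np.arctan2(d[1],d[0])).round(1))
```

```text
long [0.5434 0.1096] [[0.638, 0.149], [0.628, 0.054], [0.452, 0.074], [0.456, 0.161]]
short [0.5743 0.2188] [[0.631, 0.265], [0.63, 0.171], [0.518, 0.173], [0.519, 0.266]]
mid [0.58   0.3297] [[0.654, 0.375], [0.653, 0.282], [0.506, 0.284], [0.508, 0.378]]
short [ 0.6392 -0.1117  0.014 ] 0.0709 -0.1
mid [ 0.4679 -0.1052  0.014 ] 0.1029 -2.9
longA [ 0.6424 -0.0197  0.014 ] 0.1405 4.9
longB [0.3184 0.2917 0.014 ] 0.1368 11.9
```

Run:
```python
from h import *
go([.6385,-.113,.15],91.5,8)
```

```text
pos [ 0.4973 -0.0954  0.4174] jaw yaw -90.0 t 7.5 w 59.8 F [-0.8 -0.2 -0.3] tilt -0.0 0.01 j [-0.42  0.22  1.33 -0.    1.59  1.15]
ROW x8: [0.442 0.06  0.835] az -0.037 total shift [3.54 0.44 6.68]
```

carry_out(
  steps=[0.44, 0.06, 0.835, 0, 0, -0.037, 50, 0.44, 0.06, 0.835, 0, 0, -0.037, 50, 0.44, 0.06, 0.835, 0, 0, -0.037, 50, 0.44, 0.06, 0.835, 0, 0, -0.037, 50, 0.44, 0.06, 0.835, 0, 0, -0.037, 50, 0.44, 0.06, 0.835, 0, 0, -0.037, 50, 0.44, 0.06, 0.835, 0, 0, -0.037, 50, 0.44, 0.06, 0.835, 0, 0, -0.037, 50, 0, 0, 0, 0, 0, 0, 50, 0, 0, 0, 0, 0, 0, 50],
)

```text
time_s: 8.3
ee_pos: [0.6375, -0.1136, 0.1474]
eef_rot: [-0.001, 1.0, 0.012, -0.003]
wrist_force: [0.2, -1.0, 0.9]
width: 0.0499
```

Run:
```python
from h import *
snap('wrist','w8.png');go([.6385,-.113,.082],91.5,4)
```

```text
pos [ 0.638  -0.1136  0.1503] jaw yaw -88.6 t 8.3 w 50.2 F [ 0.1 -0.9  1.9] tilt -0.0 0.02 j [-0.36  0.72  1.27 -0.    1.15  1.19]
ROW x4: [ 0.004 -0.004  0.427] az -0.003 total shift [ 0.01 -0.01  1.71]
```

View pics/w8.png

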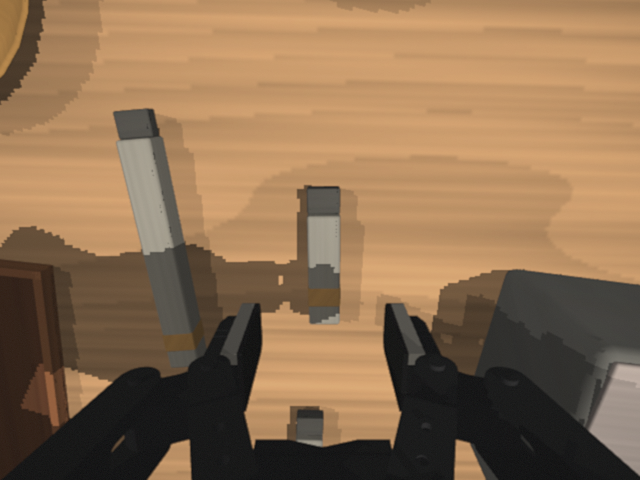

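Run:
```python
from h import *
C=cam('wrist');a=px2w(C,(324.5,321),.018);b=px2w(C,(323,187),.0135);print(a,b,(a+b)/2)
print(w2px(C,[.6385,-.113,.018]))
```

```text
[ 0.6005583 -0.114974   0.018    ] [ 0.68012454 -0.11203955  0.0135    ] [ 0.64034142 -0.11350677  0.01575   ]
[322.81707242 261.61946148]
```

carry_out(
  steps=[0.04, 0, 0.6, 0, 0, 0, 45, 0, 0, 0.6, 0, 0, 0, 45, 0, 0, 0.4, 0, 0, 0, 45, 0, 0, 0.11, 0, 0, 0, 45, 0, 0, 0, 0, 0, 0, 30, 0, 0, 0, 0, 0, 0, 12, 0, 0, 0, 0, 0, 0, 12, 0, 0, 0, 0, 0, 0, 12, 0, 0, 0, 0, 0, 0, 12, 0, 0, 0, 0, 0, 0, 12],
  newtons=70,
)

```text
time_s: 9.18
ee_pos: [0.6407, -0.113, 0.0851]
eef_rot: [0.001, 1.0, 0.013, 0.002]
wrist_force: [-1.8, -0.5, 6.8]
width: 0.0152
```

Run:
```python
from h import *
# short tray, y offset +15 along its y
a=np.radians(-.4);t=np.array([.571,.2155])+np.array([-np.sin(a),np.cos(a)])*.015
print(t)
go([t[0],t[1],.15],89.6,10)
```

```text
[0.57110472 0.23049963]
pos [ 0.6407 -0.113   0.0851] jaw yaw -88.5 t 9.2 w 15.2 F [-1.8 -0.5  6.8] tilt 0.02 -0.04 j [-0.35  0.81  1.3  -0.    1.03  1.19]
ROW x10: [-0.164 -0.861 -0.164] az 0.038 total shift [-1.51 -8.63 -1.64]
```

Run:
```python
from h import *
snap('wrist','w9.png');snap('scene','s9.png')
im=cv2.imread('pics/s9.png');cv2.imwrite('pics/s9a.png',cv2.resize(im[200:360,200:400],None,fx=3.5,fy=3.5,interpolation=cv2.INTER_CUBIC))
s=state();print(s['width'],s['ee_pos'],s['wrist_force'])
```

```text
0.01643669544027514 [ 0.64071869 -0.11306491  0.08503849] [-3.34579854  0.51008282  6.27135871]
```

View pics/w9.png

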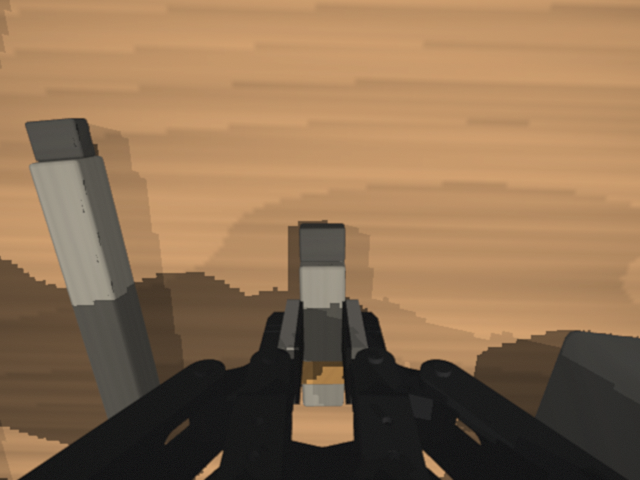

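View pics/s9a.png

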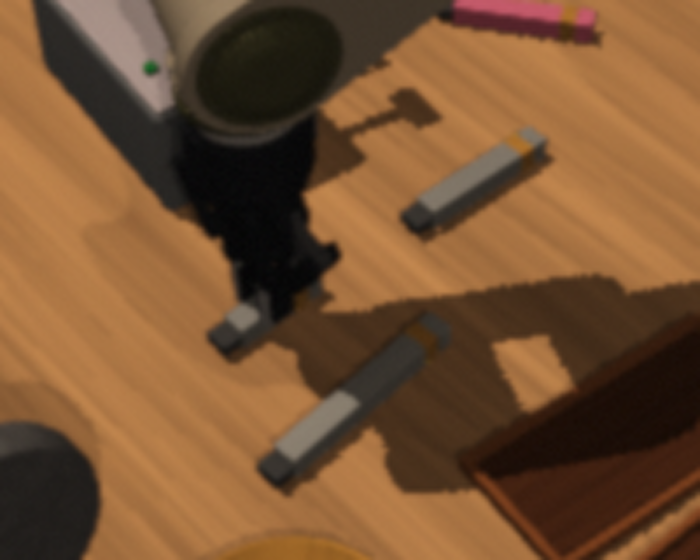

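carry_out(
  steps=[0, 0, 0, 0, 0, 0, 35, 0, 0, 0, 0, 0, 0, 35, 0, 0, 0.1, 0, 0, 0, 35, 0, 0, 0.03, 0, 0, 0, 35, 0, 0, 0, 0, 0, 0, 25, 0, 0, 0, 0, 0, 0, 14, 0, 0, 0, 0, 0, 0, 14, 0, 0, 0, 0, 0, 0, 14, 0, 0, 0, 0, 0, 0, 14, 0, 0, 0, 0, 0, 0, 14],
  newtons=60,
)

```text
time_s: 10.12
ee_pos: [0.6399, -0.1125, 0.0771]
eef_rot: [-0.0, 1.0, 0.013, -0.0]
wrist_force: [-0.8, 0.2, -0.3]
width: 0.0166
```

Run:
```python
from h import *
snap('wrist','w10.png')
go([.571,.2255,.15],89.6,10)
```

```text
pos [ 0.6399 -0.1126  0.0771] jaw yaw -88.5 t 10.2 w 16.7 F [-0.1  1.3 -1.6] tilt -0.0 0.0 j [-0.35  0.82  1.3   0.    1.02  1.19]
ROW x10: [-0.163 -0.847 -0.182] az 0.038 total shift [-1.5  -8.49 -1.82]
```

View pics/w10.png

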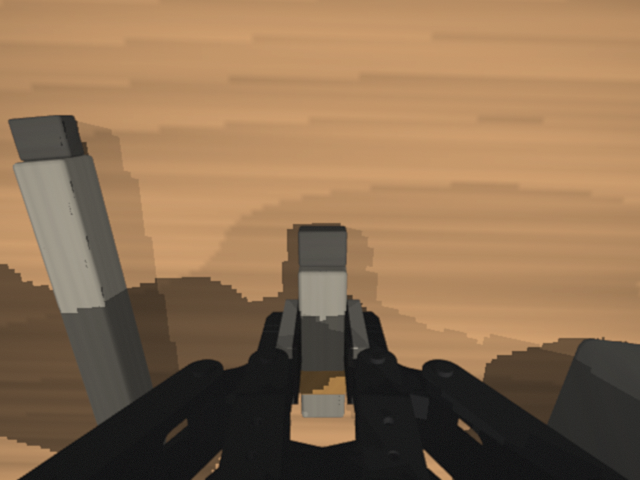

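carry_out(
  steps=[0, 0, -0.9, 0, 0, 0, 14, -0.17, -0.94, -0.11, 0, 0, 0.042, 14, -0.17, -0.94, -0.11, 0, 0, 0.042, 14, -0.17, -0.94, -0.11, 0, 0, 0.042, 14, -0.17, -0.94, -0.11, 0, 0, 0.042, 14, -0.17, -0.94, -0.11, 0, 0, 0.042, 14, -0.17, -0.94, -0.11, 0, 0, 0.042, 14, -0.17, -0.94, -0.11, 0, 0, 0.042, 14, -0.17, -0.94, -0.11, 0, 0, 0.042, 14, -0.17, -0.94, -0.11, 0, 0, 0.042, 14],
)

```text
time_s: 11.0
ee_pos: [0.574, 0.2268, 0.1529]
eef_rot: [0.0, 1.0, -0.003, -0.0]
wrist_force: [0.5, 0.1, -2.2]
width: 0.0165
```

Run:
```python
from h import *
snap('top','t11.png');cams.snapshot('top');cams.snapshot('top');snap('wrist','w11.png')
go([.571,.2255,.082],89.6,10)
```

```text
pos [0.5744 0.2258 0.1526] jaw yaw -90.3 t 11.2 w 16.5 F [ 1.9 -1.  -2. ] tilt 0.0 0.0 j [ 0.19  0.66  1.38 -0.    1.11  1.76]
ROW x10: [-0.008  0.001  0.176] az 0.003 total shift [-0.08  0.01  1.76]
```

View pics/w11.png

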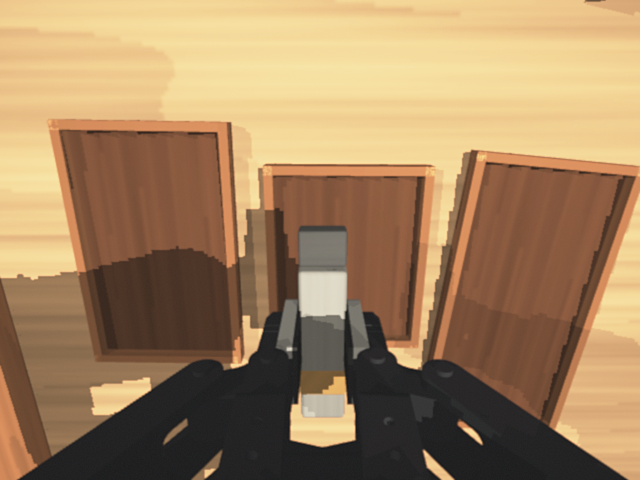

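Run:
```python
from h import *
C=cam('wrist')
for n,p in dict(sTL=(260,167),sTR=(435,167),sBR=(418,347),mTL=(50,121),mTR=(231,123),mBR=(242,362),mBL=(97,361),lTL=(473,151),lTR=(638,167)).items(): print(n,px2w(C,p,.011).round(4))
print('hand pt',w2px(C,[.5744,.2258,.09]))
```

```text
sTL [0.6269 0.2603 0.011 ]
sTR [0.6265 0.1648 0.011 ]
sBR [0.5126 0.1657 0.011 ]
mTL [0.6514 0.3696 0.011 ]
mTR [0.6499 0.2744 0.011 ]
mBR [0.5019 0.279  0.011 ]
mBL [0.5031 0.3728 0.011 ]
lTL [0.6349 0.145  0.011 ]
lTR [0.6259 0.0539 0.011 ]
hand pt [324.30730528 327.08178291]
```

carry_out(
  steps=[-0.1, 0.1, 0.5, 0, 0, 0, 14, 0, 0, 0.5, 0, 0, 0, 14, 0, 0, 0.4, 0, 0, 0, 14, 0, 0, 0.2, 0, 0, 0, 14, 0, 0, 0.15, 0, 0, 0, 14, 0, 0, 0, 0, 0, 0, 14, 0, 0, 0, 0, 0, 0, 14, 0, 0, 0, 0, 0, 0, 28, 0, 0, 0, 0, 0, 0, 28, 0, 0, 0, 0, 0, 0, 28],
)

```text
time_s: 12.03
ee_pos: [0.5711, 0.2212, 0.0836]
eef_rot: [-0.0, 1.0, -0.003, 0.001]
wrist_force: [-0.4, 0.0, 0.3]
width: 0.0281
```

Run:
```python
from h import *
go([.4687,-.1055,.2],89.4,10)
```

```text
pos [0.5711 0.2212 0.0836] jaw yaw -90.4 t 12.0 w 28.1 F [-0.4  0.   0.3] tilt -0.0 -0.02 j [ 0.18  0.74  1.44 -0.    0.96  1.76]
ROW x10: [-0.249  0.819 -0.292] az 0.005 total shift [-2.5   8.18 -2.92]
```

carry_out(
  steps=[0, 0, -0.8, 0, 0, 0, 28, 0, 0, -1, 0, 0, 0, 50, -0.31, 1, -0.14, 0, 0, 0, 50, -0.31, 1, -0.14, 0, 0, 0, 50, -0.31, 1, -0.14, 0, 0, 0, 50, -0.31, 1, -0.14, 0, 0, 0, 50, -0.31, 1, -0.14, 0, 0, 0, 50, -0.31, 1, -0.14, 0, 0, 0, 50, -0.32, 1, -0.14, 0, 0, 0, 50, -0.32, 1, -0.14, 0, 0, 0, 50],
)

```text
time_s: 12.87
ee_pos: [0.4692, -0.0952, 0.1998]
eef_rot: [0.0, 1.0, -0.003, 0.001]
wrist_force: [1.2, 0.3, 0.6]
width: 0.0502
```

Run:
```python
from h import *
snap('top','t12.png');cams.snapshot('top');snap('scene','s12.png');snap('wrist','w12.png')
go([.4687,-.1055,.0772],89.4,10)
im=cv2.imread('pics/t12.png')
cv2.imwrite('pics/t12a.png',cv2.resize(im[160:380,130:400],None,fx=2.7,fy=2.7,interpolation=cv2.INTER_CUBIC))
```

```text
pos [ 0.4701 -0.0943  0.1995] jaw yaw -90.5 t 13.1 w 49.9 F [-0.4  0.4 -0.4] tilt 0.0 -0.01 j [-0.44  0.33  1.77  0.    1.04  1.14]
ROW x10: [-0.003  0.028  0.306] az 0.002 total shift [-0.03  0.28  3.06]
```

View pics/w12.png

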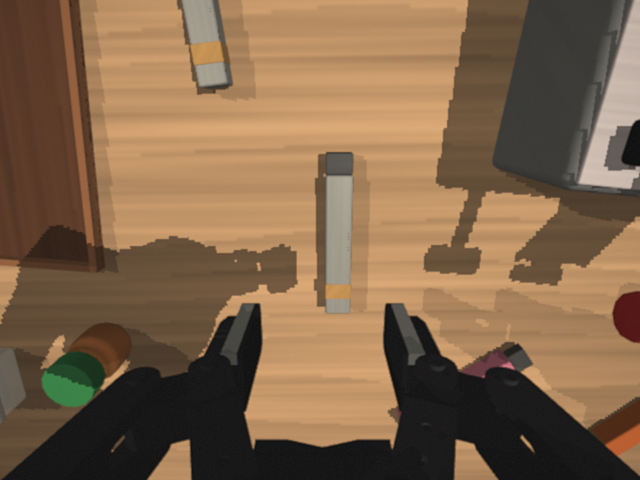

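View pics/t12a.png

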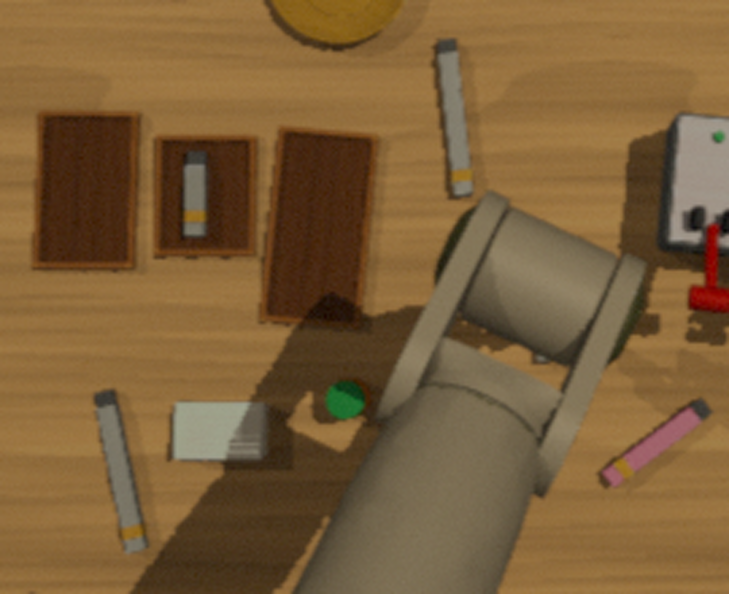

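Run:
```python
from h import *
C=cam('wrist');a=px2w(C,(338.5,312),.018);b=px2w(C,(339.5,153),.0135);print(a,b,(a+b)/2)
c=(a+b)/2
go([c[0],c[1]+.001,.0772],89.4,4)
```

```text
[ 0.41208983 -0.10492764  0.018     ] [ 0.52591223 -0.10525997  0.0135    ] [ 0.46900103 -0.1050938   0.01575   ]
pos [ 0.4701 -0.0943  0.1995] jaw yaw -90.5 t 13.1 w 49.9 F [-0.4  0.4 -0.4] tilt 0.0 -0.01 j [-0.44  0.33  1.77  0.    1.04  1.14]
ROW x4: [-0.007  0.061  0.764] az 0.005 total shift [-0.03  0.24  3.06]
```

carry_out(
  steps=[-0.03, 0.25, 0.7, 0, 0, 0.02, 45, 0, 0, 0.8, 0, 0, 0, 45, 0, 0, 0.8, 0, 0, 0, 45, 0, 0, 0.5, 0, 0, 0, 45, 0, 0, 0.25, 0, 0, 0, 40, 0, 0, 0, 0, 0, 0, 25, 0, 0, 0, 0, 0, 0, 14, 0, 0, 0, 0, 0, 0, 14, 0, 0, 0, 0, 0, 0, 14, 0, 0, 0, 0, 0, 0, 14],
  newtons=60,
)

```text
time_s: 13.9
ee_pos: [0.4692, -0.1036, 0.0778]
eef_rot: [0.0, 1.0, -0.004, 0.001]
wrist_force: [-0.3, 0.2, -2.7]
width: 0.0161
```

Run:
```python
from h import *
go([.5765,.3245+.008,.15],89.1,10)
```

```text
pos [ 0.4692 -0.1036  0.0778] jaw yaw -90.5 t 13.9 w 16.1 F [-0.3  0.2 -2.7] tilt 0.01 -0.02 j [-0.46  0.54  1.86  0.    0.75  1.12]
ROW x10: [ 0.256 -1.093 -0.181] az 0.009 total shift [  2.6  -10.92  -1.81]
```

carry_out(
  steps=[0, 0, -0.9, 0, 0, 0, 14, 0, 0, -0.9, 0, 0, 0, 14, 0.24, -0.98, 0, 0, 0, 0, 14, 0.24, -0.98, 0, 0, 0, 0, 14, 0.24, -0.98, 0, 0, 0, 0, 14, 0.24, -0.98, 0, 0, 0, 0, 14, 0.24, -0.98, 0, 0, 0, 0, 14, 0.24, -0.98, 0, 0, 0, 0, 14, 0.24, -0.98, 0, 0, 0, 0, 14, 0.24, -0.98, 0, 0, 0, 0, 14],
)

```text
time_s: 14.73
ee_pos: [0.5483, 0.2115, 0.1495]
eef_rot: [-0.0, 1.0, -0.004, 0.0]
wrist_force: [1.2, -1.4, -1.5]
width: 0.0165
```

Run:
```python
from h import *
cams.snapshot('top');cams.snapshot('top')
go([.5765,.3245+.008,.082],89.1,4)
```

```text
pos [0.5484 0.2142 0.1494] jaw yaw -90.2 t 14.8 w 16.1 F [-1.  -0.8 -2.2] tilt -0.02 -0.02 j [0.17 0.61 1.48 0.   1.05 1.75]
ROW x4: [ 0.169 -0.74   0.422] az 0.036 total shift [ 0.69 -2.96  1.69]
```

carry_out(
  steps=[0.2, -0.75, 0, 0, 0, 0.05, 14, 0.2, -0.75, 0, 0, 0, 0.05, 14, 0.2, -0.75, 0, 0, 0, 0.05, 14, 0.08, -0.69, 0.2, 0, 0, 0, 14, 0, 0, 0.6, 0, 0, 0, 14, 0, 0, 0.5, 0, 0, 0, 14, 0, 0, 0.25, 0, 0, 0, 14, 0, 0, 0, 0, 0, 0, 14, 0, 0, 0, 0, 0, 0, 14, 0, 0, 0, 0, 0, 0, 14],
)

```text
time_s: 15.67
ee_pos: [0.5779, 0.3264, 0.0887]
eef_rot: [-0.0, 1.0, -0.011, 0.001]
wrist_force: [-0.4, 0.3, -1.8]
width: 0.0164
```

Run:
```python
from h import *
snap('wrist','w13.png');go([.5765,.3245+.008,.082],89.1,4)
```

```text
pos [0.5779 0.3264 0.0887] jaw yaw -91.3 t 15.7 w 16.2 F [-0.   0.3 -1.2] tilt -0.01 -0.03 j [0.34 0.83 1.25 0.   1.06 1.93]
ROW x4: [-0.01  -0.038  0.042] az -0.018 total shift [-0.04 -0.15  0.17]
```

View pics/w13.png

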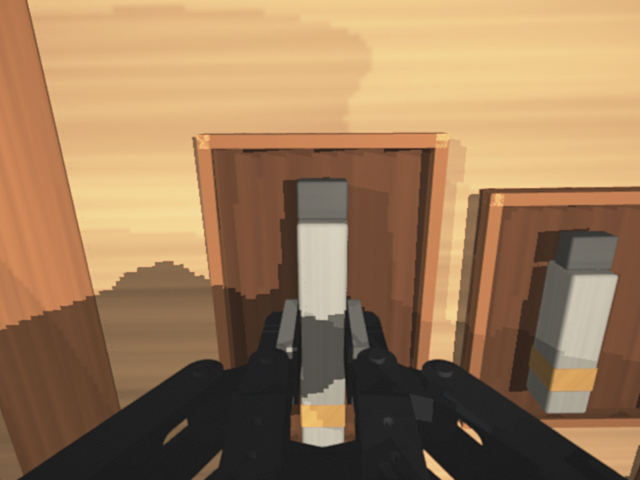

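Good fit. Lower the last 6 mm, release and rise.

carry_out(
  steps=[-0.03, -0.05, 0.08, 0, 0, 0, 14, 0, 0, 0.08, 0, 0, 0, 14, 0, 0, 0, 0, 0, 0, 14, 0, 0, 0, 0, 0, 0, 28, 0, 0, 0, 0, 0, 0, 28, 0, 0, 0, 0, 0, 0, 28, 0, 0, -0.4, 0, 0, 0, 28, 0, 0, -0.8, 0, 0, 0, 28, 0, 0, -1, 0, 0, 0, 50, 0, 0, 0, 0, 0, 0, 50],
)

```text
time_s: 16.55
ee_pos: [0.5783, 0.3295, 0.1767]
eef_rot: [-0.002, 1.0, -0.011, 0.006]
wrist_force: [1.3, 1.3, 1.1]
width: 0.0495
```

Run:
```python
from h import *
snap('wrist','w14.png');im=snap('top','t14.png')[1];snap('scene','s14.png')
cv2.imwrite('pics/t14a.png',cv2.resize(im[160:380,130:400],None,fx=2.7,fy=2.7,interpolation=cv2.INTER_CUBIC))
go([.641,-.0215,.17],94.8,10)
```

```text
pos [0.5759 0.3285 0.1683] jaw yaw -91.2 t 16.7 w 49.6 F [ 0.   0.1 -0.7] tilt -0.0 0.0 j [0.34 0.73 1.19 0.   1.21 1.93]
ROW x10: [ 0.14   0.879 -0.004] az -0.121 total shift [ 1.81  8.71 -0.04]
```

View pics/t14a.png

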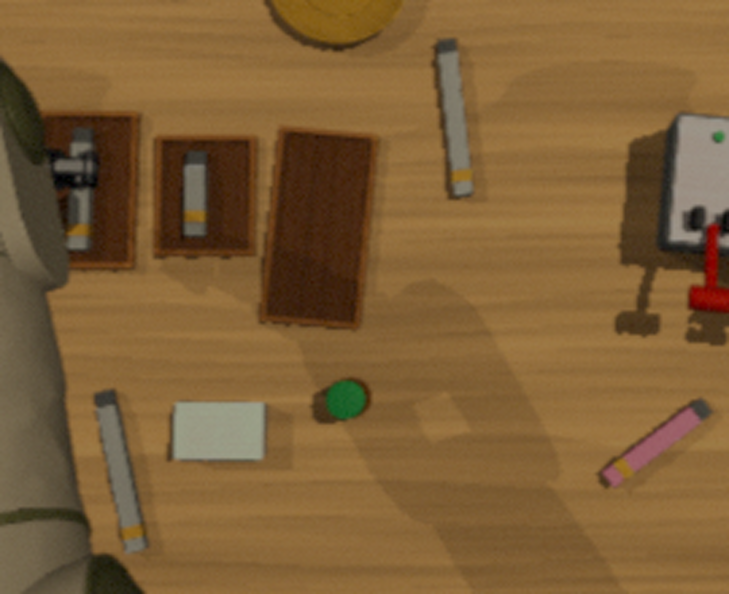

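Run:
```python
from h import *
T=cam('top');f=lambda x,y:(130+x/2.7,160+y/2.7)
A=px2w(T,f(136,551),.018);B=px2w(T,f(105,391),.0135);d=B-A;print((A+B)/2,np.linalg.norm(d),np.degrees(np.arctan2(d[1],d[0])))
go([.3195,.289,.2],100.5,8)
```

```text
[0.31612669 0.28726877 0.01575   ] 0.14870753525596528 12.49069164606202
pos [0.5759 0.3285 0.1683] jaw yaw -91.2 t 16.7 w 49.6 F [ 0.   0.1 -0.7] tilt -0.0 0.0 j [0.34 0.73 1.19 0.   1.21 1.93]
ROW x8: [-0.809  0.069 -0.099] az -0.293 total shift [-6.39  1.13 -0.79]
```

carry_out(
  steps=[-0.82, 0.06, -0.1, 0, 0, -0.33, 50, -0.82, 0.06, -0.1, 0, 0, -0.33, 50, -0.82, 0.06, -0.1, 0, 0, -0.33, 50, -0.82, 0.06, -0.1, 0, 0, -0.33, 50, -0.82, 0.06, -0.1, 0, 0, -0.33, 50, -0.82, 0.06, -0.1, 0, 0, -0.33, 50, -0.82, 0.06, -0.1, 0, 0, -0.33, 50, -0.82, 0.06, -0.1, 0, 0, -0.33, 50, 0, 0, 0, 0, 0, 0, 50, 0, 0, 0, 0, 0, 0, 50],
)

```text
time_s: 17.53
ee_pos: [0.3153, 0.2885, 0.2]
eef_rot: [0.0, 0.995, 0.105, -0.001]
wrist_force: [0.8, 0.4, -0.6]
width: 0.0502
```

Run:
```python
from h import *
snap('wrist','w15.png');go([.317,.288,.0775],102,8)
```

```text
pos [0.3164 0.2887 0.2   ] jaw yaw -78.0 t 17.6 w 49.8 F [ 0.2 -0.6  0.1] tilt 0.0 0.01 j [ 0.46  0.23  1.91 -0.    1.    1.83]
ROW x8: [0.001 0.002 0.383] az -0.001 total shift [0.01 0.02 3.06]
```

View pics/w15.png

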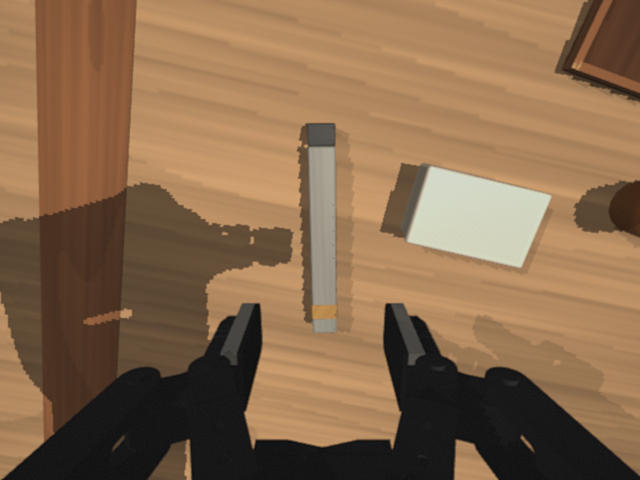

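Run:
```python
from h import *
C=cam('wrist');a=px2w(C,(325,332),.018);b=px2w(C,(321,125),.0135);d=b-a;c=(a+b)/2;print(a,b,c,np.linalg.norm(d),np.degrees(np.arctan2(d[1],d[0])))
go([c[0],c[1]+.0005,.079],102,8)
```

```text
[0.24312669 0.27213506 0.018     ] [0.38778237 0.30572734 0.0135    ] [0.31545453 0.2889312  0.01575   ] 0.14857307125421382 13.073640109070052
pos [0.3164 0.2887 0.2   ] jaw yaw -78.0 t 17.6 w 49.8 F [ 0.2 -0.6  0.1] tilt 0.0 0.01 j [ 0.46  0.23  1.91 -0.    1.    1.83]
ROW x8: [-0.002 -0.003  0.378] az -0.001 total shift [-0.02 -0.02  3.03]
```

carry_out(
  steps=[-0.02, 0, 0.7, 0, 0, -0.1, 42, 0, 0, 0.8, 0, 0, 0, 42, 0, 0, 0.8, 0, 0, 0, 42, 0, 0, 0.5, 0, 0, 0, 42, 0, 0, 0.23, 0, 0, 0, 40, 0, 0, 0, 0, 0, 0, 25, 0, 0, 0, 0, 0, 0, 14, 0, 0, 0, 0, 0, 0, 14, 0, 0, 0, 0, 0, 0, 14, 0, 0, 0, 0, 0, 0, 14],
  newtons=70,
)

```text
time_s: 18.42
ee_pos: [0.3161, 0.2887, 0.0801]
eef_rot: [-0.0, 0.994, 0.109, 0.001]
wrist_force: [-0.1, 0.4, -2.6]
width: 0.0158
```

Run:
```python
from h import *
a=np.radians(-5.8);y=np.array([-np.sin(a),np.cos(a)]);print(y)
t=np.array([.539,.106])+y*.020;print(t)
go([t[0],t[1],.15],84.2,10)
```

```text
[0.1010563  0.99488071]
[0.54102113 0.12589761]
pos [0.3161 0.2887 0.0801] jaw yaw -77.5 t 18.4 w 15.8 F [-0.1  0.4 -2.6] tilt -0.0 -0.02 j [0.47 0.45 2.01 0.   0.68 1.82]
ROW x10: [ 0.533  0.449 -0.174] az 0.365 total shift [ 4.61  5.19 -1.74]
```

carry_out(
  steps=[0, 0, -1, 0, 0, 0, 14, 0, 0, -1, 0, 0, 0, 14, 0.665, 0.56, 0, 0, 0, 0.456, 14, 0.665, 0.56, 0, 0, 0, 0.456, 14, 0.665, 0.56, 0, 0, 0, 0.456, 14, 0.665, 0.56, 0, 0, 0, 0.456, 14, 0.665, 0.56, 0, 0, 0, 0.456, 14, 0.665, 0.56, 0, 0, 0, 0.456, 14, 0.665, 0.56, 0, 0, 0, 0.456, 14, 0.665, 0.56, 0, 0, 0, 0.456, 14],
)

```text
time_s: 19.25
ee_pos: [0.5422, 0.126, 0.1598]
eef_rot: [-0.0, 0.999, -0.051, 0.0]
wrist_force: [0.5, 0.4, -2.0]
width: 0.0158
```

Run:
```python
from h import *
cams.snapshot('top');cams.snapshot('top');snap('wrist','w16.png');go([.541,.1259,.087],84.2,5)
```

```text
pos [0.5421 0.1256 0.1595] jaw yaw -95.9 t 19.4 w 15.7 F [-0.6  1.  -3.3] tilt -0.0 -0.01 j [ 0.02  0.53  1.58 -0.    1.03  1.69]
ROW x5: [-0.006 -0.001  0.362] az -0.006 total shift [-0.03 -0.    1.81]
```

View pics/w16.png

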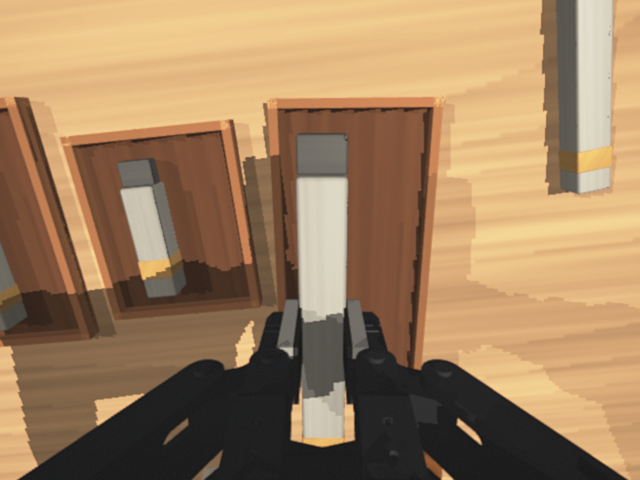

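Run:
```python
from h import *
C=cam('wrist');a=px2w(C,(268,102),.011);b=px2w(C,(444,101),.011);print(a,b,np.linalg.norm(a-b))
x=np.array([np.cos(np.radians(-5.8)),np.sin(np.radians(-5.8))]);print((a+b)[:2]/2-x*.092)
# long punch tip in air: centre top at z=TCP-.0615
print(px2w(C,(322,134),.1595-.0655))
```

```text
[0.63074545 0.14633433 0.011     ] [0.62148743 0.0525253  0.011     ] 0.09426475484584829
[0.53458741 0.10872699]
[0.61508064 0.11880597 0.094     ]
```

carry_out(
  steps=[-0.08, 0, 0.5, 0, 0, 0, 14, 0, 0, 0.6, 0, 0, 0, 14, 0, 0, 0.5, 0, 0, 0, 14, 0, 0, 0.22, 0, 0, 0, 14, 0, 0, 0, 0, 0, 0, 14, 0, 0, 0, 0, 0, 0, 14, 0, 0, 0, 0, 0, 0, 30, 0, 0, 0, 0, 0, 0, 30, 0, 0, -0.5, 0, 0, 0, 30, 0, 0, -1, 0, 0, 0, 50],
)

```text
time_s: 20.23
ee_pos: [0.5363, 0.1275, 0.1447]
eef_rot: [0.0, 0.999, -0.05, -0.003]
wrist_force: [1.5, 0.1, 0.3]
width: 0.0409
```

Run:
```python
from h import *
cams.snapshot('top');snap('wrist','w17.png');go([.641,-.0215,.2],94.8,7)
im=snap('top','t17.png')[1]
cv2.imwrite('pics/t17a.png',cv2.resize(im[160:380,130:400],None,fx=2.7,fy=2.7,interpolation=cv2.INTER_CUBIC))
```

```text
pos [0.5403 0.1278 0.1527] jaw yaw -95.8 t 20.3 w 49.7 F [ 0.5  0.8 -1. ] tilt -0.02 -0.13 j [0.02 0.54 1.59 0.   1.   1.69]
ROW x7: [ 0.374  0.526 -0.165] az -0.301 total shift [ 2.89  3.46 -1.15]
```

View pics/w17.png

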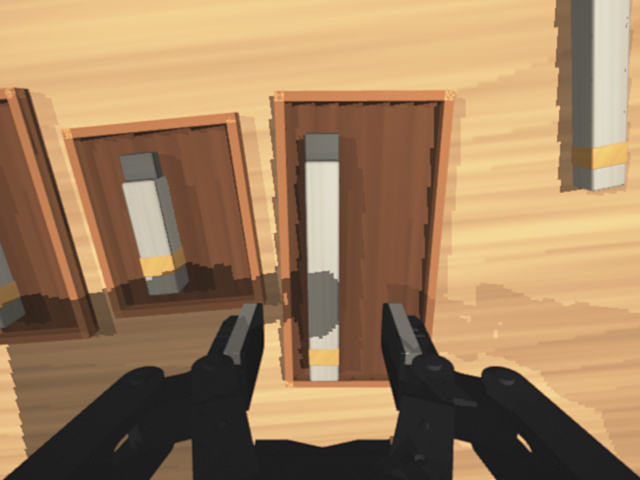

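View pics/t17a.png

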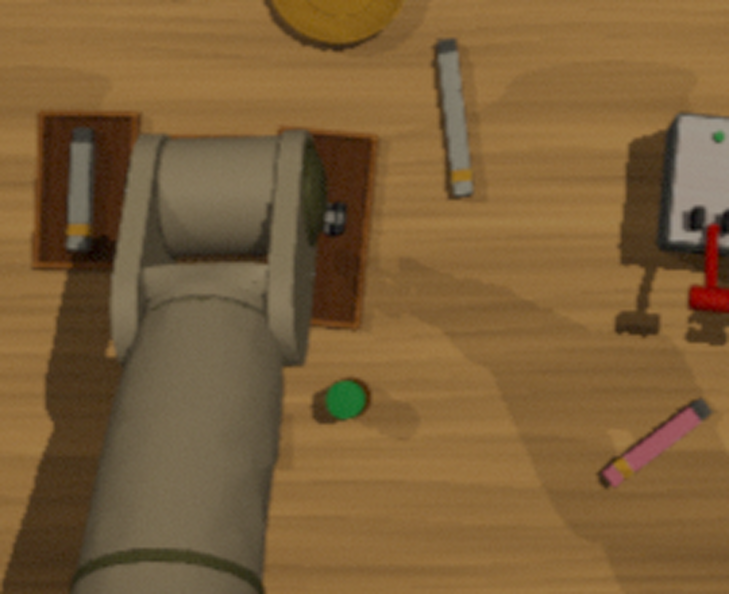

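Run:
```python
from h import *
C=cam('wrist');a=px2w(C,(324,381),.022);b=px2w(C,(322,135),.0175);print(a,b,np.linalg.norm(b-a))
for p in((275,93),(455,93),(289,386)):print(px2w(C,p,.011))
im=cv2.imread('pics/w17.png');cv2.imwrite('pics/w17a.png',cv2.resize(im[300:400,250:450],None,fx=4,fy=4,interpolation=cv2.INTER_CUBIC))
```

```text
[0.46402047 0.13505725 0.022     ] [0.60958149 0.12158327 0.0175    ] 0.14625254691860212
[0.63232513 0.14344555 0.011     ]
[0.62308176 0.05191641 0.011     ]
[0.45396319 0.15903172 0.011     ]
```

View pics/w17a.png

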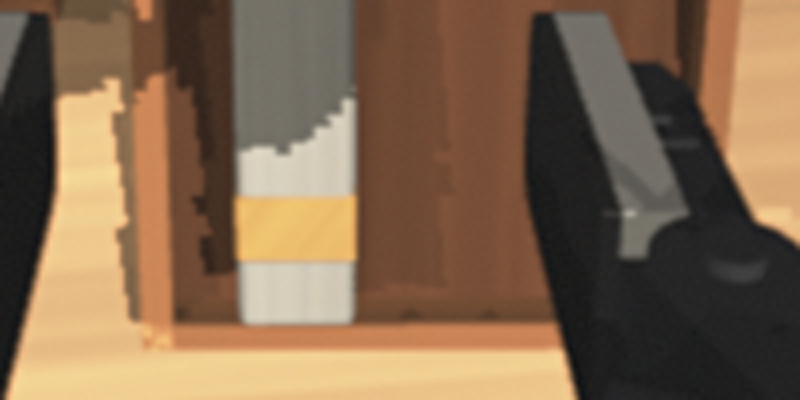

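carry_out(
  steps=[0.37, 0.52, -0.17, 0, 0, -0.3, 50, 0.37, 0.52, -0.17, 0, 0, -0.3, 50, 0.37, 0.52, -0.17, 0, 0, -0.3, 50, 0.37, 0.52, -0.17, 0, 0, -0.3, 50, 0.37, 0.52, -0.17, 0, 0, -0.3, 50, 0.37, 0.52, -0.17, 0, 0, -0.3, 50, 0.37, 0.52, -0.17, 0, 0, -0.3, 50, 0, 0, 0, 0, 0, 0, 50, 0, 0, 0, 0, 0, 0, 50, 0, 0, 0, 0, 0, 0, 50],
)

```text
time_s: 21.22
ee_pos: [0.6376, -0.0196, 0.1936]
eef_rot: [-0.0, 0.999, 0.041, -0.001]
wrist_force: [0.2, -0.1, 1.0]
width: 0.0499
```

Run:
```python
from h import *
snap('wrist','w18.png');go([.641,-.0215,.079],94.8,7)
im=snap('scene','s18.png')[1]
cv2.imwrite('pics/s18a.png',cv2.resize(im[230:460,240:560],None,fx=2.5,fy=2.5,interpolation=cv2.INTER_CUBIC))
```

```text
pos [ 0.6375 -0.0193  0.1937] jaw yaw -85.2 t 21.3 w 50.0 F [-0.5 -0.6  0.1] tilt -0.01 0.01 j [-0.21  0.65  1.27  0.    1.22  1.27]
ROW x7: [0.012 0.009 0.409] az -0.001 total shift [0.09 0.06 2.87]
```

View pics/w18.png

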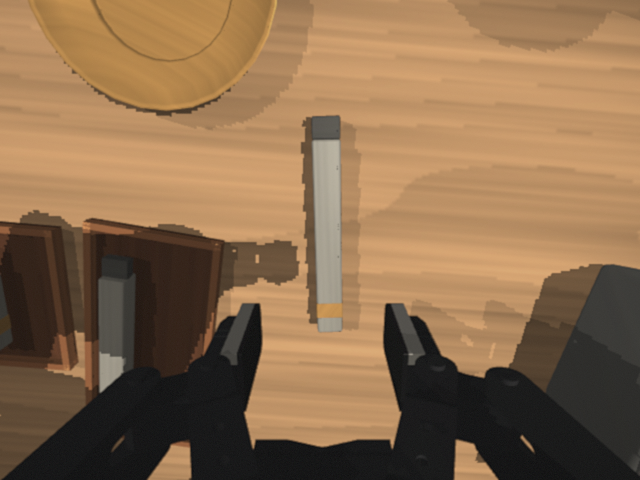

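View pics/s18a.png

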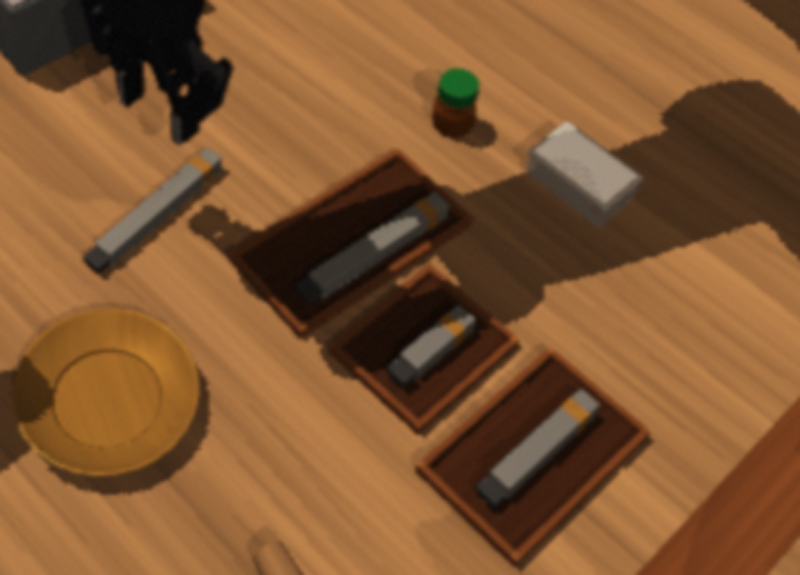

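Run:
```python
from h import *
C=cam('wrist');a=px2w(C,(329.5,331),.018);b=px2w(C,(325,117),.0135);d=b-a;c=(a+b)/2;print(c,np.linalg.norm(d),np.degrees(np.arctan2(d[1],d[0])))
go([c[0],c[1]+.0005,.079],95.2,8)
```

```text
[ 0.64137064 -0.02135953  0.01575   ] 0.14884153228348201 6.157409085438281
pos [ 0.6375 -0.0192  0.1938] jaw yaw -85.2 t 21.3 w 50.0 F [-0.8  0.7  0.1] tilt -0.0 0.01 j [-0.21  0.65  1.27  0.    1.22  1.27]
ROW x8: [0.012 0.006 0.359] az -0.011 total shift [0.1  0.05 2.87]
```

carry_out(
  steps=[0.1, 0.05, 0.6, 0, 0, -0.1, 42, 0, 0, 0.8, 0, 0, 0, 42, 0, 0, 0.8, 0, 0, 0, 42, 0, 0, 0.45, 0, 0, 0, 42, 0, 0, 0.22, 0, 0, 0, 40, 0, 0, 0, 0, 0, 0, 25, 0, 0, 0, 0, 0, 0, 14, 0, 0, 0, 0, 0, 0, 14, 0, 0, 0, 0, 0, 0, 14, 0, 0, 0, 0, 0, 0, 14],
  newtons=70,
)

```text
time_s: 22.15
ee_pos: [0.6425, -0.0217, 0.0803]
eef_rot: [0.0, 0.999, 0.046, 0.001]
wrist_force: [-0.7, 0.4, 1.8]
width: 0.016
```

Run:
```python
from h import *
a=np.radians(-5.8);y=np.array([-np.sin(a),np.cos(a)])
t=np.array([.538,.1065])-y*.022;print(t)
go([t[0],t[1],.16],84.2,8)
```

```text
[0.53577676 0.08461262]
pos [ 0.6425 -0.0217  0.0803] jaw yaw -84.8 t 22.1 w 16.0 F [-0.7  0.4  1.8] tilt 0.0 -0.02 j [-0.22  0.8   1.33  0.    1.01  1.26]
ROW x8: [-0.331 -0.335 -0.25 ] az 0.276 total shift [-2.41 -2.89 -2.  ]
```

carry_out(
  steps=[0, 0, -1, 0, 0, 0, 14, 0, 0, -1, 0, 0, 0, 14, -0.33, -0.335, 0, 0, 0, 0.28, 14, -0.33, -0.335, 0, 0, 0, 0.28, 14, -0.33, -0.335, 0, 0, 0, 0.28, 14, -0.33, -0.335, 0, 0, 0, 0.28, 14, -0.33, -0.335, 0, 0, 0, 0.28, 14, -0.33, -0.335, 0, 0, 0, 0.28, 14, -0.33, -0.335, 0, 0, 0, 0.28, 14, -0.33, -0.335, 0, 0, 0, 0.28, 14],
)

```text
time_s: 22.98
ee_pos: [0.5354, 0.0853, 0.1599]
eef_rot: [-0.0, 0.999, -0.053, 0.0]
wrist_force: [1.3, 0.4, -3.3]
width: 0.0158
```

Run:
```python
from h import *
cams.snapshot('top');cams.snapshot('top');snap('wrist','w19.png');go([.5358,.0846,.087],84.2,5)
```

```text
pos [0.5358 0.0854 0.1599] jaw yaw -95.9 t 23.1 w 15.8 F [-0.  -0.  -3.3] tilt -0.0 -0.01 j [-0.06  0.51  1.62  0.    1.01  1.62]
ROW x5: [0.    0.004 0.365] az -0.003 total shift [0.   0.02 1.82]
```

View pics/w19.png

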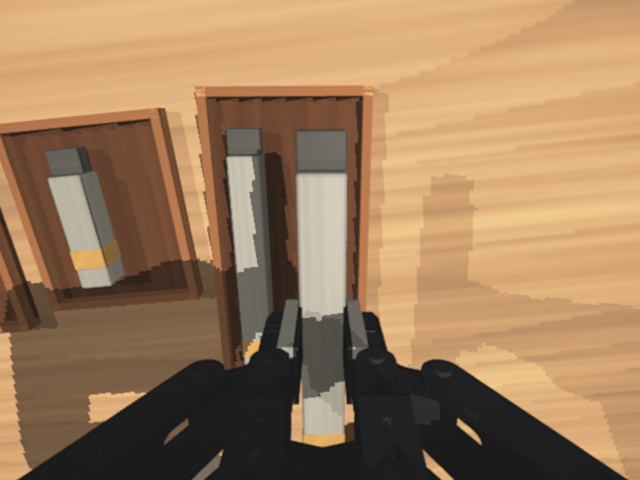

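Run:
```python
from h import *
C=cam('wrist')
a=np.radians(-5.8);x=np.array([np.cos(a),np.sin(a)]);y=np.array([-np.sin(a),np.cos(a)]);c0=np.array([.538,.1065])
for n,p,z in(('p1 right',(262,156),.022),('p1 left',(229,156),.022),('p1 tip',(244,130),.0175),('TL',(195,89),.011),('TR',(373,88),.011),('inTR',(361,98),.011),('inTL',(207,99),.011),('held tip',(322,131),.0945)):
    q=px2w(C,p,z)[:2];print(n,q.round(4),'tray xy',round(1000*(q-c0)@x,1),round(1000*(q-c0)@y,1))
```

```text
p1 right [0.5975 0.112 ] tray xy 58.6 11.5
p1 left [0.5993 0.1295] tray xy 58.6 29.0
p1 tip [0.6115 0.1202] tray xy 71.8 21.1
TL [0.6348 0.1439] tray xy 92.5 47.0
TR [0.6256 0.0498] tray xy 92.9 -47.6
inTR [0.6213 0.0565] tray xy 87.9 -41.4
inTL [0.6292 0.1386] tray xy 87.5 41.1
held tip [0.6097 0.0786] tray xy 74.2 -20.5
```

carry_out(
  steps=[0, 0.02, 0.5, 0, 0, 0, 14, 0, 0, 0.6, 0, 0, 0, 14, 0, 0, 0.5, 0, 0, 0, 14, 0, 0, 0.23, 0, 0, 0, 14, 0, 0, 0, 0, 0, 0, 14, 0, 0, 0, 0, 0, 0, 14, 0, 0, 0, 0, 0, 0, 26, 0, 0, 0, 0, 0, 0, 26, 0, 0, -0.6, 0, 0, 0, 26, 0, 0, -1, 0, 0, 0, 40],
)

```text
time_s: 23.97
ee_pos: [0.5348, 0.0837, 0.1484]
eef_rot: [-0.0, 0.999, -0.052, -0.003]
wrist_force: [0.4, -0.1, 0.3]
width: 0.037
```

Run:
```python
from h import *
cams.snapshot('top');cams.snapshot('top');snap('wrist','w20.png')
th=np.radians(-5.8);R=np.array([[np.cos(th),-np.sin(th)],[np.sin(th),np.cos(th)]])
k=np.array([.5657,-.3045])+R@[-.105,.05];print(k)
go([k[0]-.03,k[1],.3],84.2,10)
```

```text
[ 0.46629034 -0.24414505]
pos [0.5375 0.0838 0.1534] jaw yaw -96.0 t 24.1 w 40.0 F [-1.1  1.  -0. ] tilt -0.0 -0.08 j [-0.06  0.52  1.62 -0.    0.99  1.61]
ROW x10: [-0.165  0.841 -0.368] az -0.003 total shift [-1.64  8.42 -3.68]
```

View pics/w20.png

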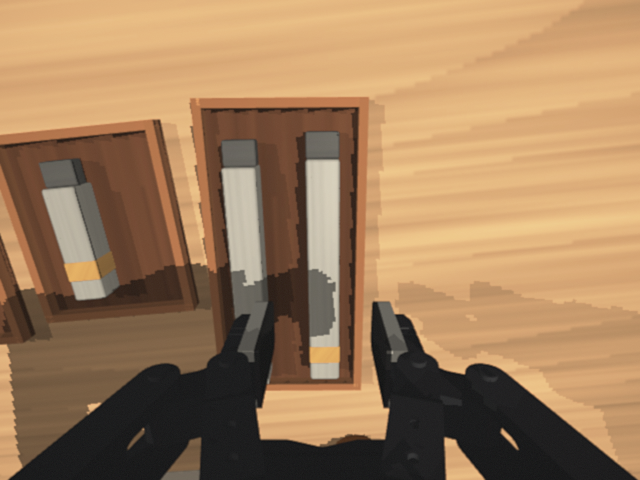

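carry_out(
  steps=[0, 0, -1, 0, 0, 0, 60, 0, 0, -1, 0, 0, 0, 60, -0.22, 0.95, -0.25, 0, 0, 0, 60, -0.22, 0.95, -0.25, 0, 0, 0, 60, -0.22, 0.95, -0.25, 0, 0, 0, 60, -0.22, 0.95, -0.25, 0, 0, 0, 60, -0.22, 0.95, -0.25, 0, 0, 0, 60, -0.22, 0.95, -0.25, 0, 0, 0, 60, -0.22, 0.95, -0.25, 0, 0, 0, 60, -0.22, 0.95, -0.25, 0, 0, 0, 60],
)

```text
time_s: 24.95
ee_pos: [0.4334, -0.2128, 0.3104]
eef_rot: [-0.0, 0.999, -0.052, 0.0]
wrist_force: [1.0, -0.3, 1.0]
width: 0.06
```

Run:
```python
from h import *
im=snap('top','t21.png')[1];cams.snapshot('top');snap('wrist','w21.png');go([.466,-.244,.3],84.2,10)
snap('scene','s21.png')
```

```text
pos [ 0.4337 -0.2133  0.3103] jaw yaw -96.2 t 25.1 w 59.9 F [-0.5  1.3 -0. ] tilt 0.01 -0.01 j [-0.7   0.22  1.61 -0.    1.32  0.98]
ROW x10: [0.088 0.068 0.026] az -0.008 total shift [0.88 0.68 0.26]
```

View pics/t21.png

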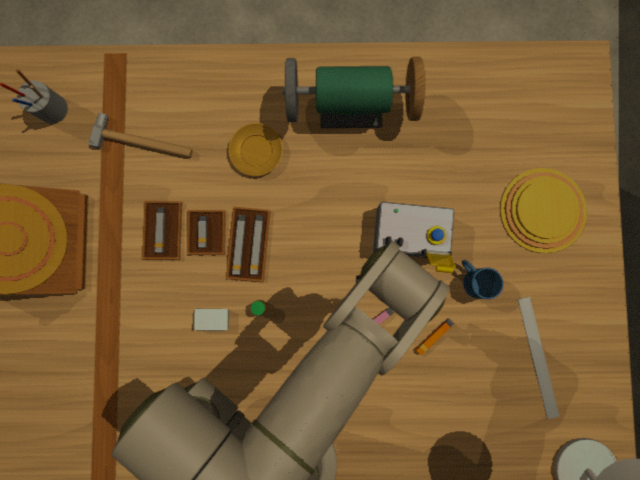

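View pics/w21.png

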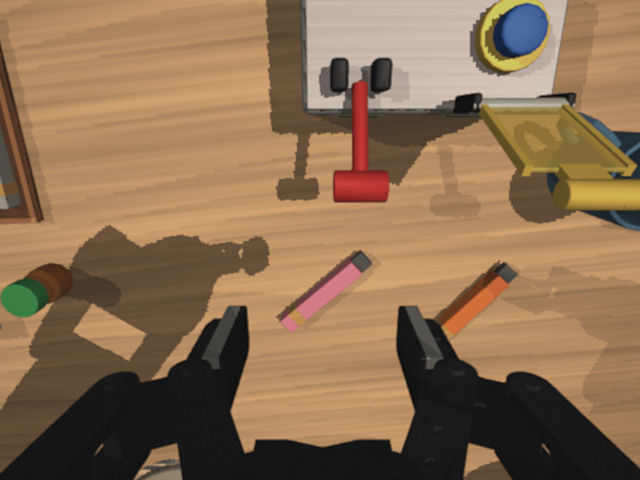

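View pics/s21.png

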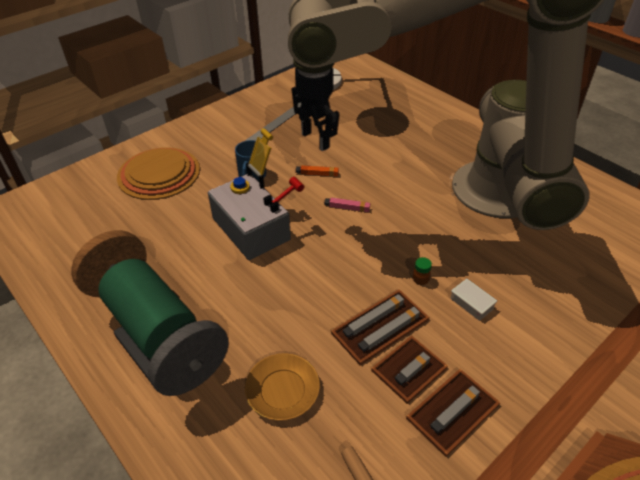

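Run:
```python
from h import *
C=cam('wrist');p=px2w(C,(361,186.5),.124);print(p)
print(tri(C,(361,186.5),cam('scene'),(297,184.5)))
go([(p[0]+.4663)/2,(p[1]-.2441)/2,.179],84.2,8)
```

```text
[ 0.46497003 -0.24035161  0.124     ]
(array([ 0.46558455, -0.24098602,  0.12268971]), np.float64(0.0014191220340647051))
pos [ 0.4341 -0.2117  0.3098] jaw yaw -96.1 t 25.1 w 59.8 F [-0.3  0.6 -0.3] tilt -0.0 0.0 j [-0.7   0.22  1.61  0.    1.32  0.98]
ROW x8: [0.108 0.085 0.409] az -0.007 total shift [0.86 0.68 3.27]
```

carry_out(
  steps=[0.43, 0.34, 0.2, 0, 0, -0.03, 62, 0.43, 0.34, 0.2, 0, 0, -0.03, 62, 0, 0, 0.8, 0, 0, 0, 62, 0, 0, 0.8, 0, 0, 0, 62, 0, 0, 0.6, 0, 0, 0, 62, 0, 0, 0.4, 0, 0, 0, 62, 0, 0, 0.25, 0, 0, 0, 62, 0, 0, 0, 0, 0, 0, 62, 0, 0, 0, 0, 0, 0, 62, 0, 0, 0, 0, 0, 0, 62],
  newtons=25,
)

```text
time_s: 25.98
ee_pos: [0.4664, -0.2416, 0.1812]
eef_rot: [0.001, 0.999, -0.049, 0.001]
wrist_force: [0.2, -0.0, 0.4]
width: 0.0621
```

Run:
```python
from h import *
snap('wrist','w22.png');go([.4657,-.2425,.179],84.2,8)
```

```text
pos [ 0.4663 -0.2418  0.1813] jaw yaw -95.6 t 26.0 w 61.6 F [-0.3  0.2  0.4] tilt 0.01 -0.02 j [-0.7   0.44  1.66  0.    1.04  0.97]
ROW x8: [-0.002  0.002  0.007] az 0.004 total shift [-0.01  0.02  0.06]
```

View pics/w22.png

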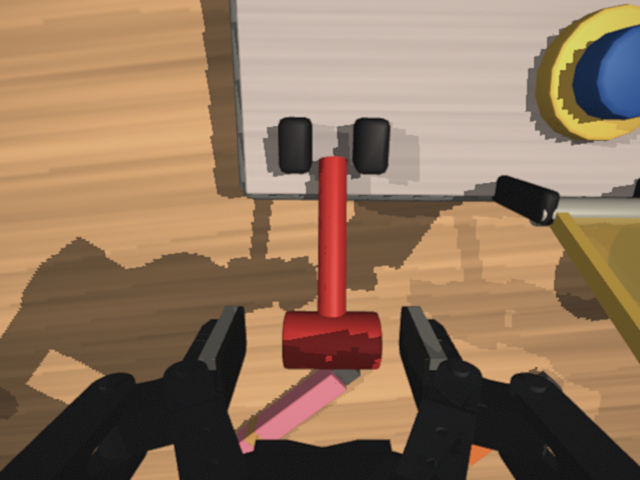

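carry_out(
  steps=[-0.01, 0.09, 0.06, 0, 0, 0, 60, 0, 0, 0, 0, 0, 0, 50, 0, 0, 0, 0, 0, 0, 40, 0, 0, 0, 0, 0, 0, 32, 0, 0, 0, 0, 0, 0, 30, 0, 0, 0, 0, 0, 0, 30, 0, 0, 0, 0, 0, 0, 30, 0, 0, 0, 0, 0, 0, 30, 0, 0, 0, 0, 0, 0, 30, 0, 0, 0, 0, 0, 0, 30],
  newtons=30,
)

```text
time_s: 26.87
ee_pos: [0.4651, -0.245, 0.1781]
eef_rot: [-0.0, 0.999, -0.05, 0.0]
wrist_force: [-2.0, 3.8, 6.6]
width: 0.0353
```

carry_out(
  steps=[0.075, 0, -0.17, 0, 0, 0, 30, 0.09, 0, -0.165, 0, 0, 0, 30, 0.105, 0, -0.155, 0, 0, 0, 30, 0.12, 0, -0.145, 0, 0, 0, 30, 0.135, 0, -0.13, 0, 0, 0, 30, 0.145, 0, -0.115, 0, 0, 0, 30, 0.16, 0, -0.1, 0, 0, 0, 30, 0.165, 0, -0.085, 0, 0, 0, 30, 0.175, 0, -0.07, 0, 0, 0, 30, 0.18, 0, -0.05, 0, 0, 0, 30],
)

```text
time_s: 27.7
ee_pos: [0.5196, -0.2507, 0.2257]
eef_rot: [0.0, 0.999, -0.049, 0.0]
wrist_force: [-3.7, 1.6, -1.8]
width: 0.0354
```

Run:
```python
from h import *
snap('wrist','w23.png');go([.55,-.253,.225],84.2,8)
```

```text
pos [ 0.5205 -0.2509  0.2259] jaw yaw -95.6 t 27.8 w 35.3 F [-4.3  2.6  3.8] tilt 0.01 -0.02 j [-0.65  0.5   1.44  0.    1.2   1.02]
ROW x8: [ 0.092 -0.003  0.003] az 0.004 total shift [ 0.74 -0.02  0.02]
```

View pics/w23.png

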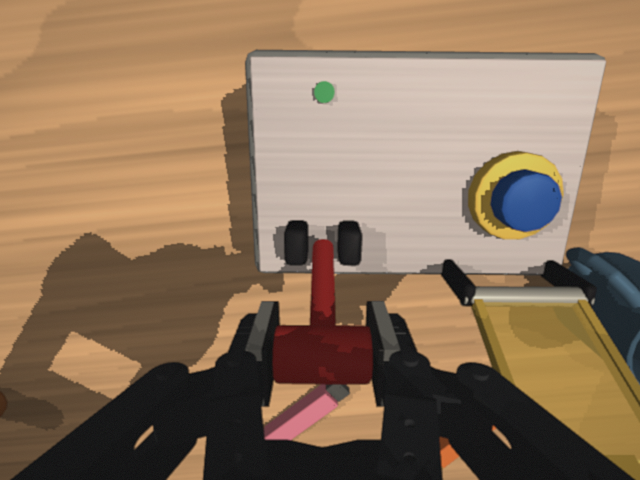

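Lever follows. Finish the arc past centre, release, and rise.

carry_out(
  steps=[0.185, 0, -0.03, 0, 0, 0, 30, 0.19, 0, -0.015, 0, 0, 0, 30, 0.19, 0, 0.005, 0, 0, 0, 30, 0.185, 0, 0.025, 0, 0, 0, 30, 0, 0, 0, 0, 0, 0, 30, 0, 0, 0, 0, 0, 0, 55, 0, 0, 0, 0, 0, 0, 60, 0, 0, 0, 0, 0, 0, 60, 0, 0, -0.6, 0, 0, 0, 60, 0, 0, -1, 0, 0, 0, 60],
)

```text
time_s: 28.58
ee_pos: [0.5479, -0.2531, 0.2866]
eef_rot: [-0.002, 0.999, -0.05, -0.003]
wrist_force: [0.9, -0.7, 0.3]
width: 0.0597
```

Run:
```python
from h import *
cams.snapshot('top');snap('wrist','w24.png')
th=np.radians(-5.8);R=np.array([[np.cos(th),-np.sin(th)],[np.sin(th),np.cos(th)]])
b=np.array([.5657,-.3045])+R@[-.055-.095*.416,-.05];print('bar open',b)
go([b[0],b[1],.36],84.2,8)
snap('scene','s24.png')
```

```text
bar open [ 0.46661106 -0.34469219]
pos [ 0.5499 -0.2544  0.2958] jaw yaw -95.7 t 28.7 w 60.2 F [ 1.1 -0.1 -0. ] tilt 0.06 -0.11 j [-0.63  0.49  1.25  0.    1.38  1.04]
ROW x8: [-0.229  0.308 -0.201] az 0.003 total shift [-1.83  2.46 -1.61]
```

View pics/w24.png

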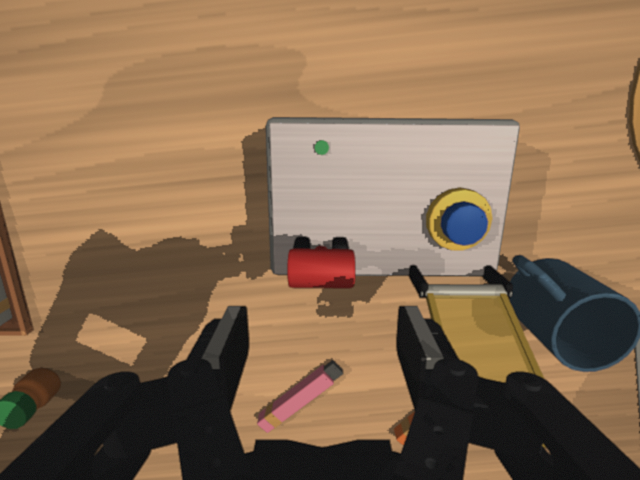

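View pics/s24.png

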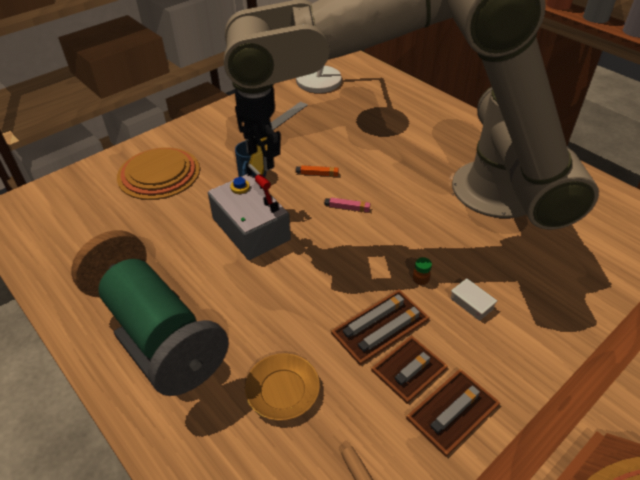

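carry_out(
  steps=[0, 0, -0.8, 0, 0, 0, 62, 0, 0, -0.8, 0, 0, 0, 62, -0.3, 0.41, 0, 0, 0, 0, 62, -0.3, 0.41, 0, 0, 0, 0, 62, -0.3, 0.41, 0, 0, 0, 0, 62, -0.3, 0.41, 0, 0, 0, 0, 62, -0.3, 0.41, 0, 0, 0, 0, 62, -0.3, 0.41, 0, 0, 0, 0, 62, 0, 0, 0, 0, 0, 0, 62, 0, 0, 0, 0, 0, 0, 62],
)

```text
time_s: 29.57
ee_pos: [0.467, -0.3448, 0.3529]
eef_rot: [-0.0, 0.999, -0.05, -0.0]
wrist_force: [0.5, 0.3, -0.7]
width: 0.0619
```

Run:
```python
from h import *
snap('wrist','w25.png')
go([.4666,-.3447,.266],84.2,8);C=cam('wrist');print(w2px(C,[.4666,-.3447,.209]))
```

```text
pos [ 0.4675 -0.3442  0.353 ] jaw yaw -95.7 t 29.6 w 62.2 F [ 0.2 -0.2 -0.2] tilt -0.01 0.0 j [-0.84  0.41  1.23  0.    1.5   0.83]
ROW x8: [-0.002  0.002  0.272] az 0.003 total shift [-0.02  0.02  2.18]
[324.5883095  256.55362595]
```

View pics/w25.png

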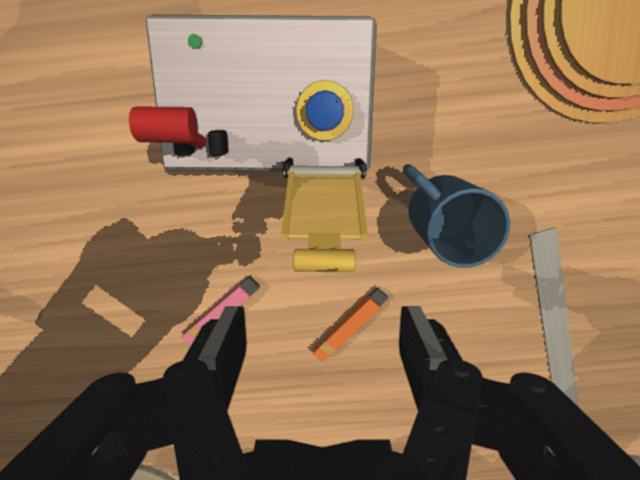

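carry_out(
  steps=[-0.05, 0, 0.6, 0, 0, 0, 60, 0, 0, 0.7, 0, 0, 0, 60, 0, 0, 0.5, 0, 0, 0, 60, 0, 0, 0.25, 0, 0, 0, 60, 0, 0, 0.1, 0, 0, 0, 60, 0, 0, 0, 0, 0, 0, 45, 0, 0, 0, 0, 0, 0, 32, 0, 0, 0, 0, 0, 0, 30, 0, 0, 0, 0, 0, 0, 30, 0, 0, 0, 0, 0, 0, 30],
  newtons=25,
)

```text
time_s: 30.45
ee_pos: [0.4656, -0.3451, 0.2692]
eef_rot: [0.002, 0.999, -0.05, 0.001]
wrist_force: [0.5, -4.7, 0.9]
width: 0.0353
```

Run:
```python
from h import *
snap('wrist','w26.png');go([.467,-.345,.266],84.2,8)
r=2.375;q=np.linspace(2,.05,16)
print(np.c_[np.diff(np.cos(q))*r,-np.diff(np.sin(q))*r].round(3).tolist())
```

```text
pos [ 0.4656 -0.3451  0.2692] jaw yaw -95.7 t 30.5 w 34.6 F [ 0.8 -5.3  0.7] tilt 0.04 -0.03 j [-0.84  0.46  1.38 -0.    1.3   0.83]
ROW x8: [ 0.004 -0.001  0.01 ] az 0.003 total shift [ 0.03 -0.01  0.08]
[[0.288, -0.11], [0.3, -0.072], [0.307, -0.032], [0.308, 0.008], [0.305, 0.048], [0.296, 0.087], [0.282, 0.125], [0.264, 0.16], [0.241, 0.193], [0.214, 0.223], [0.183, 0.248], [0.149, 0.27], [0.113, 0.287], [0.075, 0.299], [0.035, 0.306]]
```

View pics/w26.png

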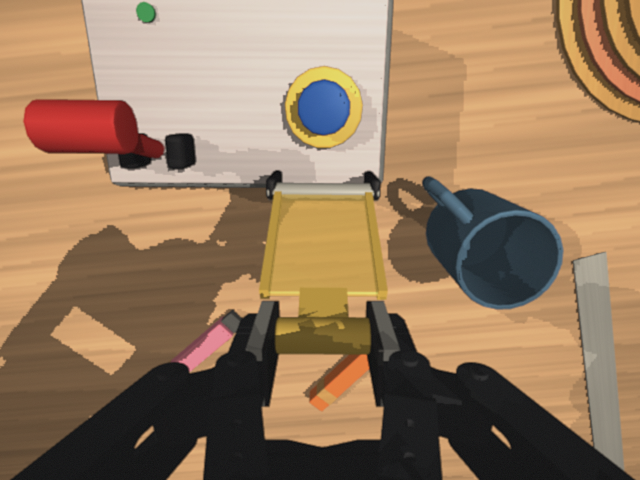

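carry_out(
  steps=[0.29, 0, -0.11, 0, 0, 0, 30, 0.3, 0, -0.07, 0, 0, 0, 30, 0.305, 0, -0.03, 0, 0, 0, 30, 0.31, 0, 0.01, 0, 0, 0, 30, 0.305, 0, 0.05, 0, 0, 0, 30, 0.295, 0, 0.085, 0, 0, 0, 30, 0.28, 0, 0.125, 0, 0, 0, 30, 0.265, 0, 0.16, 0, 0, 0, 30, 0.24, 0, 0.195, 0, 0, 0, 30, 0.215, 0, 0.22, 0, 0, 0, 30],
)

```text
time_s: 31.33
ee_pos: [0.5782, -0.357, 0.2454]
eef_rot: [0.003, 0.999, -0.05, 0.003]
wrist_force: [2.2, -8.0, 5.3]
width: 0.0352
```

carry_out(
  steps=[0.185, 0, 0.25, 0, 0, 0, 30, 0.15, 0, 0.27, 0, 0, 0, 30, 0.115, 0, 0.285, 0, 0, 0, 30, 0.075, 0, 0.3, 0, 0, 0, 30, 0.035, 0, 0.25, 0, 0, 0, 30, 0, 0, 0, 0, 0, 0, 30, 0, 0, 0, 0, 0, 0, 55, 0, 0, 0, 0, 0, 0, 60, 0, 0, 0, 0, 0, 0, 60, 0, 0, -0.5, 0, 0, 0, 60],
)

```text
time_s: 32.17
ee_pos: [0.5984, -0.3565, 0.2046]
eef_rot: [-0.002, 0.999, -0.049, -0.003]
wrist_force: [-0.3, -0.5, -0.5]
width: 0.0601
```

Run:
```python
from h import *
snap('wrist','w27.png');go([.45,-.345,.36],84.2,8)
```

```text
pos [ 0.5997 -0.3575  0.2115] jaw yaw -95.7 t 32.2 w 59.9 F [ 0.4 -0.5  4.3] tilt 0.01 -0.02 j [-0.7   0.78  1.    0.    1.36  0.96]
ROW x8: [-0.468  0.008 -0.465] az 0.004 total shift [-3.75  0.06 -3.72]
```

View pics/w27.png

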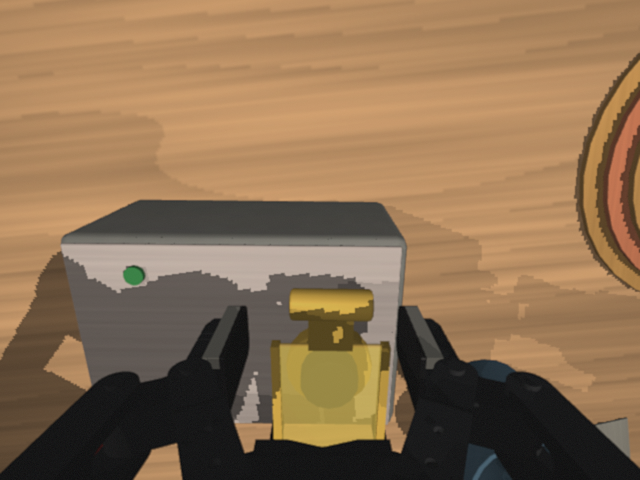

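carry_out(
  steps=[0, 0, -0.8, 0, 0, 0, 60, 0, 0, -1, 0, 0, 0, 60, 0, 0, -1, 0, 0, 0, 60, -0.6, 0.1, -0.5, 0, 0, 0, 60, -0.7, 0.1, -0.3, 0, 0, 0, 60, -0.7, 0.1, 0, 0, 0, 0, 60, -0.7, 0.1, 0, 0, 0, 0, 60, -0.7, 0.1, 0, 0, 0, 0, 60, -0.7, 0.1, 0, 0, 0, 0, 60, 0, 0, 0, 0, 0, 0, 60],
)

```text
time_s: 33.05
ee_pos: [0.4304, -0.3653, 0.353]
eef_rot: [0.0, 0.999, -0.051, -0.0]
wrist_force: [0.0, 1.1, 0.1]
width: 0.0599
```

Run:
```python
from h import *
snap('wrist','w28.png');a=snap('top','t28.png')[1];b=snap('scene','s28.png')[1];go([.45,-.345,.36],84.2,8)
cv2.imwrite('pics/c28.png',np.hstack([cv2.resize(a[180:300,130:290],None,fx=2.5,fy=2.5,interpolation=cv2.INTER_CUBIC),cv2.resize(b[150:270,190:350],None,fx=2.5,fy=2.5,interpolation=cv2.INTER_CUBIC)]))
```

```text
pos [ 0.4339 -0.3651  0.3525] jaw yaw -95.7 t 33.2 w 60.3 F [-0.1 -0.6 -0.5] tilt 0.01 -0.01 j [-0.91  0.38  1.28  0.    1.48  0.76]
ROW x8: [ 0.044 -0.068 -0.023] az 0.003 total shift [ 0.35 -0.54 -0.19]
```

View pics/w28.png

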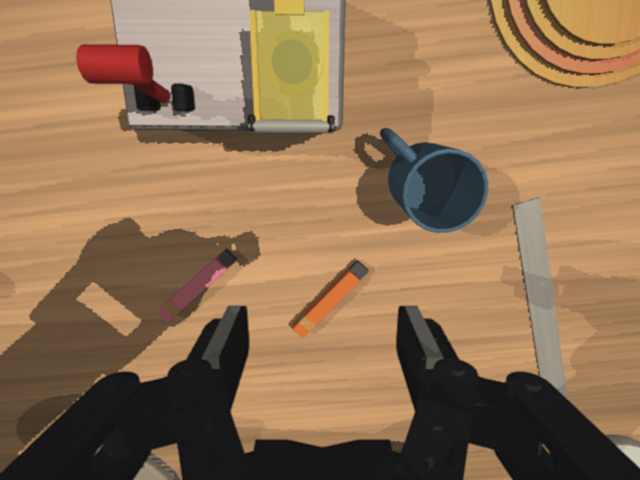

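View pics/c28.png

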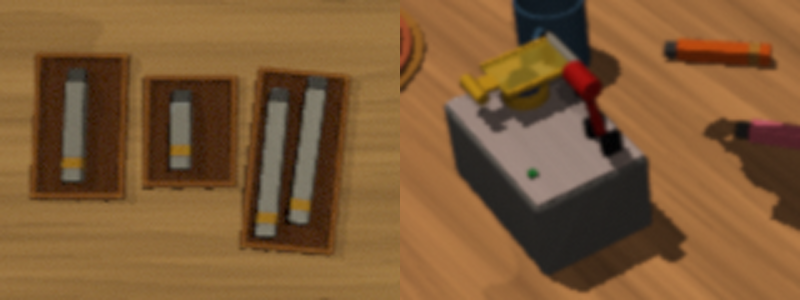

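View pics/s28.png

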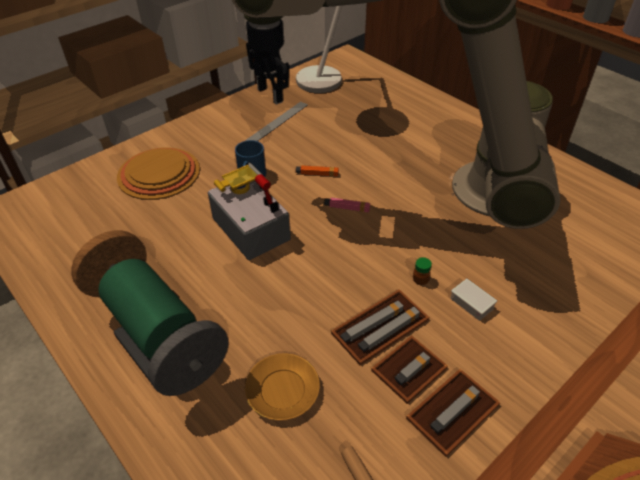

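Run:
```python
from h import *
T=cam('top');f=lambda x,y:(130+x/2.5,180+y/2.5)
a=np.radians(-5.8);x=np.array([np.cos(a),np.sin(a)]);y=np.array([-np.sin(a),np.cos(a)]);c0=np.array([.538,.1065])
for n,p,z in(('L butt',(265,236),.022),('L tip',(280,89),.0175),('R butt',(299,222),.022),('R tip',(316,78),.0175),('TL',(258,68),.011),('BL',(241,246),.011),('BR',(333,254),.011),('TR',(350,75),.011)):
    q=px2w(T,f(*p),z)[:2];print(n,round(1000*(q-c0)@x,1),round(1000*(q-c0)@y,1))
b=cv2.imread('pics/s28.png');cv2.imwrite('pics/c29.png',cv2.resize(b[280:460,325:505],None,fx=3.3,fy=3.3,interpolation=cv2.INTER_CUBIC))
```

```text
L butt -77.8 20.2
L tip 71.4 21.6
R butt -60.8 -12.2
R tip 85.9 -13.6
TL 91.6 47.3
BL -89.9 45.0
BR -89.4 -48.1
TR 92.9 -46.9
```

View pics/c29.png

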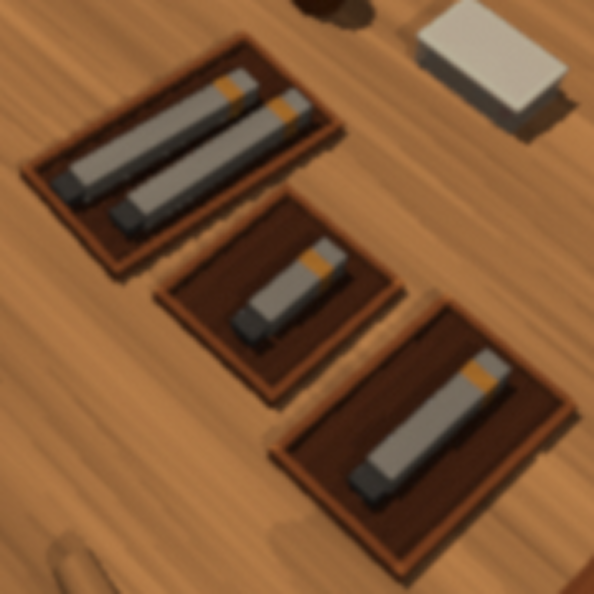

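Run:
```python
from h import *
go([.50,.09,.25],84.2,12)
```

```text
pos [ 0.4339 -0.3651  0.3525] jaw yaw -95.7 t 33.2 w 60.3 F [-0.1 -0.6 -0.5] tilt 0.01 -0.01 j [-0.91  0.38  1.28  0.    1.48  0.76]
ROW x12: [ 0.042 -0.957  0.213] az 0.002 total shift [  0.51 -11.49   2.56]
```

carry_out(
  steps=[0.05, -0.98, 0, 0, 0, 0, 60, 0.05, -0.98, 0, 0, 0, 0, 60, 0.05, -0.98, 0, 0, 0, 0, 60, 0.05, -0.98, 0, 0, 0, 0, 60, 0.05, -0.98, 0, 0, 0, 0, 60, 0.05, -0.98, 0, 0, 0, 0, 60, 0.05, -0.98, 0, 0, 0, 0, 60, 0.05, -0.98, 0, 0, 0, 0, 60, 0.05, -0.98, 0, 0, 0, 0, 60, 0.05, -0.98, 0, 0, 0, 0, 60],
)

```text
time_s: 34.03
ee_pos: [0.4928, 0.0256, 0.3522]
eef_rot: [-0.0, 0.999, -0.049, 0.0]
wrist_force: [0.7, -0.4, -0.4]
width: 0.0602
```

Run:
```python
from h import *
cams.snapshot('top');cams.snapshot('top')
go([.51,.09,.25],84.2,4)
```

```text
pos [0.493  0.0281 0.3522] jaw yaw -95.3 t 34.1 w 59.6 F [ 0.1 -1.5  0.3] tilt -0.02 -0.01 j [-0.18  0.21  1.5   0.    1.43  1.48]
ROW x4: [ 0.069 -0.394  0.639] az 0.027 total shift [ 0.28 -1.58  2.56]
```

carry_out(
  steps=[0.07, -0.4, 0.64, 0, 0, 0.03, 60, 0.07, -0.4, 0.64, 0, 0, 0.03, 60, 0.07, -0.4, 0.64, 0, 0, 0.03, 60, 0.07, -0.4, 0.64, 0, 0, 0.03, 60, 0, 0, 0, 0, 0, 0, 60, 0, 0, 0, 0, 0, 0, 60, 0, 0, 0, 0, 0, 0, 60, 0, 0, 0, 0, 0, 0, 60, 0, 0, 0, 0, 0, 0, 60, 0, 0, 0, 0, 0, 0, 60],
)

```text
time_s: 34.97
ee_pos: [0.5103, 0.0849, 0.2507]
eef_rot: [0.0, 0.998, -0.055, 0.001]
wrist_force: [-0.4, -0.4, 0.7]
width: 0.0599
```

Run:
```python
from h import *
a=snap('wrist','w30.png')[1]
go([.51,.09,.25],84.2,4)
```

```text
pos [0.5102 0.085  0.2505] jaw yaw -96.3 t 35.0 w 60.2 F [-0.7  0.4  0.5] tilt -0.0 -0.01 j [-0.06  0.34  1.6  -0.    1.2   1.62]
ROW x4: [-0.004 -0.031  0.003] az -0.025 total shift [-0.02 -0.12  0.01]
```

View pics/w30.png

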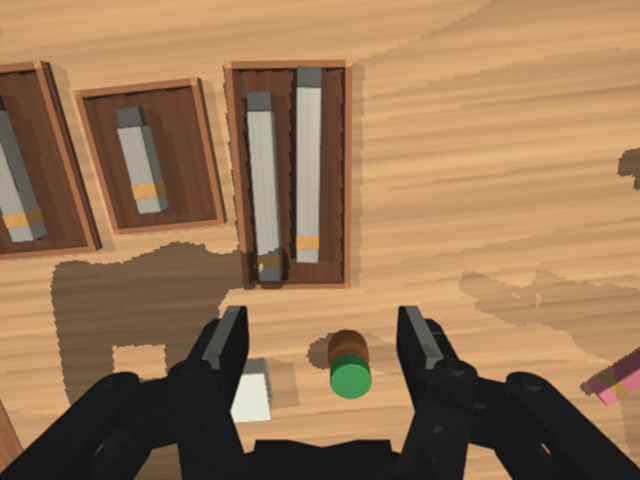

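Run:
```python
from h import *
a=cv2.imread('pics/w30.png')
cv2.imwrite('pics/w30a.png',cv2.resize(a[50:130,215:365],None,fx=5,fy=5,interpolation=cv2.INTER_CUBIC))
C=cam('wrist')
x=np.array([np.cos(np.radians(-5.8)),np.sin(np.radians(-5.8))])
for n,p,z in(('Rb',(307.5,262),.022),('Rt',(309,67),.0175),('Lb',(269.5,280),.022),('Lt',(260,93),.0175),('wallTop',(309,63),.011),('wallBot',(309,288),.011),('in',(280,70),.011)):
    q=px2w(C,p,z)[:2];print(n,q,(q-[.538,.1065])@x)
```

```text
Rb [0.47501746 0.1020265 ] -0.06220804108402776
Rt [0.62301867 0.08295015] 0.08696329236583528
Lb [0.46234972 0.13597481] -0.07824161771612961
Lt [0.60956772 0.12095476] 0.06974059567849644
wallTop [0.62641524 0.08275266] 0.09036243092262607
wallBot [0.44625476 0.10462323] -0.09108591248128564
in [0.62407806 0.10464461] 0.08582490216655113
```

View pics/w30a.png

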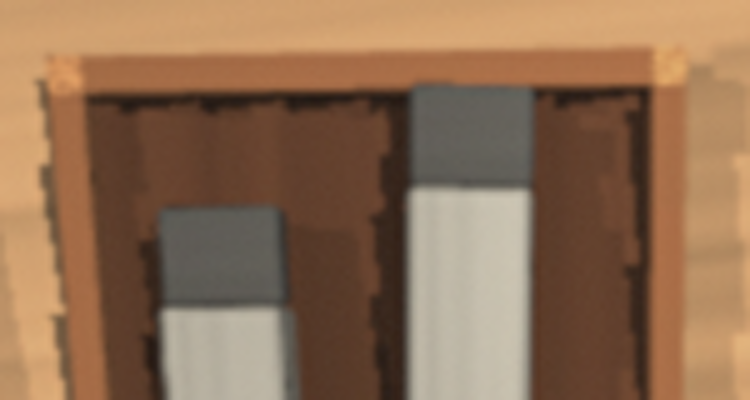

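Run:
```python
from cell import job_done
print(job_done())
```

```text
the job is handed in; nothing more can be done
None
```

The job is done and handed in at about 35 s of the 210 s allowed.

- **Power off:** I flipped open the flap and pressed the blue button. The lever showed as dropped in the pictures before I touched any punch.
- **Punches:** The images showed four punches: one short, one middle and two long. Each lies flat and lengthwise in the tray for its length. I left the pink and orange look-alikes alone.
- **Power back on:** I lifted the lever past upright and shut the flap.

The last pictures show the lever up, the flap shut and all four punches inside their trays, with nothing else visibly moved and the arm clear.

**Checks that disagreed:**
- **Wrist camera:** From higher up, its positions differed by 5–8 mm from the other two cameras, so I took the fixed-camera values and measured again close up before each grasp.
- **Second long punch:** It ended about 12 mm forward and 7 mm inward of where I set it, with its tip touching the tray's end wall. It measures 149 mm long and lies flat inside the walls. I left it there because the lever was already back up.

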